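# Set up the bench wheel for trimming

## Robot

A 7-joint arm with a two-finger parallel gripper is mounted at the origin on the work surface. World frame = base frame: x ahead of the robot, y to its left, z up, the work surface at z = 0. Lengths are in m, angles in rad, forces in N, time in s.
With the tool pointing down it reaches from about 0.4 to 0.85 m from the base axis. Payload 10.4 kg.
Tool frame: the origin (TCP) lies on the centre line of the jaws, within the pads' length; the fingertips stand 22 mm ahead of it and the grasp point (between the pads) lies 3 mm ahead of it; z points along the fingers, y is the direction in which the jaws open and shut (so a half turn about z gives the same grasp; the last joint's range is limited). The gripper opens to 85 mm and grips with 20 to 120 N. Pads are 22 mm wide; open, the fingers measure 114 mm over their backs; the gripper's body (76 mm by 85 mm) begins 54 mm behind the grasp point. The pads swing forward as they close: fully open they stand 13 mm farther back than shut.
Start: joints at [1.318, 0.332, -0.065, 1.46, 0.022, 1.35, -0.088], TCP at [0.142, -0.609, 0.253] pointing down, gripper open.
Joint ranges: [-2.6, 2.6], [-0.5, 2.12], [-1.47, 1.34], [0.16, 2.42], [-1.27, 4.41], [0.06, 2.06], [-2.6, 2.6]. Speed limits (rad/s): [2.22, 2.22, 2.79, 2.79, 3.14, 3.14, 3.14].

## Interface

Orientations are given as a unit quaternion [x, y, z, w].
In Python, from workcell import manip gives the robot as it stands. The module is installed in compiled form; this text tells all that it offers.
- The arm moves only by the shell command python3 -m crank 'ROWS' [FORCE]. ROWS is JSON, a list of rows, each a list of 3 entries, a list of its own where there are three numbers: the opening, from -1 (shut) to 1 (fully open), then the shift along the tool's x, y, z normalised to -1 to 1, where 1 is 80 mm, then the turn, a rotation vector about the tool's x, y, z normalised to -1 to 1, where 1 is pi/4 rad. In form: [[jaw, [tx, ty, tz], [ax, ay, az]], ...]. A call has exactly 5 rows; each row shifts and turns the commanded pose from where the row before left it, along the tool's axes as they then stand; what a row does not reach is not made up. A row lasts 1/10 s, in which the tool goes at most 50 mm and 8.59 degrees, less where a joint would pass 70% of its speed; a pose out of reach is approached as far as the arm can. A call with a number of a shift or a turn outside -1 to 1 is refused whole. A call with a gripper value outside its range is refused whole. The fingers move at their own pace and stop on an object; FORCE is the grip in N (left out, the last holds). Time passes only in rows, so rows that do not move let the fingers close, or fill a call up. It gives the time, the measured TCP pose, the force and the opening at its end, in the units of the state.
- manip.get_obs(): the state, without advancing time (a new reading comes with each control period).
- manip.camera(name): name is "scene" or "top" or "wrist"; returns the picture (384x512x3 uint8, blue, green, red); there is no depth.
- manip.camera_info(name): a dict with "K" (3x3 intrinsics, pixels), "camera_from_world" (4x4, takes a point from world to camera coordinates); the wrist camera has in their place "mount" (4x4, takes a point from camera to tool coordinates, whose origin is the TCP and whose axes are the flange's). Camera axes: x right, y down, z forward; pixel columns grow to the right and rows downward; lengths in m; the calibration is good to about 2 mm. A picture is of the moment at which its call begins: read the wrist's pose just before it. camera_info takes no time and is no camera call.
- manip.hand_in(): hands the job in, once; it reports no verdict.
The state is a dict: "clock": time; "joint_pos": joint angles; "joint_velocities": joint speeds; "tau": joint torques, N m; "position": TCP position; "ee_rot": TCP orientation; "ft_force": force on the tool from outside, world axes, zero at the start; "torque": the same for the moment, N m; "grip_width": opening from 0.0 (shut) to 1.0 (fully open).
Only numpy, scipy, OpenCV 4.12 (cv2) and the standard library are available. Lean on these libraries where they do the work, as an engineer would, in place of code of your own. Each camera call takes 0.05 s, during which the arm holds its last target.

## Task

Get the potter's wheel ready for trimming: first stand the finished cup that is next to the wheel upright on the ware board with the others, then fit the trimming chuck onto the wheel head so that it sits flat with both pins through its holes, then push the drive lever fully over towards the wheel. Also stand every loop tool from the drying rack in the tool caddy, handle end down at the bottom of its well, and leave the other cups and the water bowl alone.

Things in the scene. Friction and masses are not known exactly. Their poses are not given: they have to be found in the camera images.
- head_top (a point): Centre of the upper face of the wheel head: a bare aluminium disc 170 mm across of a grey bench potter's wheel (round housing 200 mm across), its upper face 85 mm above the table. Two steel pins 9 mm thick, tapered at the top, stand 18 mm up out of it, 45 mm either side of the centre along this point's x axis. z up. The head turns freely by hand against slight friction (about 0.12 N m).
- lever (a joint): Drive lever of the wheel: black toggle lever pivoting on the grey control box joined to the wheel housing on the robot's side. rad: 0 leaning towards the robot, 1.0 fully over towards the wheel head (end stop). Starts near 0, stays where it is left.
- lever_tip (a point): Ball end of the drive lever, about 70 mm from its pivot, moving with it. The pivot lies about 125 mm from the wheel head's axis; the lever swings straight towards the axis of the wheel head. When fully over, the tip is about 67 mm closer to that axis than at 0.
- cup_mid (a point): Straight-sided terracotta cup, open at the top, 64 mm across, 55 mm high; it stands upright on the table between the wheel and the drying rack at the start. Point on its axis half-way up, z up along its axis.
- board_top (a point): Centre of the upper face of the ware board: a fixed wooden plank 400 mm (its x) by 160 mm (its y), 18 mm thick, upper face 18 mm above the table. Two finished cups stand near its two ends, the middle is free.
- ware_a_mid (a point): Finished cup like the one by the wheel, standing on the robot-side end of the ware board; leave it alone. Point half-way up its axis.
- ware_b_mid (a point): Finished cup like the one by the wheel, standing on the far end of the ware board; leave it alone. Point half-way up its axis.
- bowl_mid (a point): White water bowl, 100 mm across, 55 mm high, on the table beyond the caddy; leave it alone. Point half-way up its axis.
- chuck_center (a point): Trimming chuck: a round plywood disc 130 mm across and 12 mm thick carrying a turned wooden neck 52 mm across, 78 mm high overall, lying neck-up on the table. Point on its axis half-way up (39 mm above its underside), z up; two 13 mm through holes in the disc lie 45 mm either side of the axis along this point's x axis. Either half turn fits.
- caddy_top (a point): Centre of the upper face of the tool caddy: a fixed wooden block 225 mm (its x) by 50 mm (its y), 90 mm high. Five square upright wells 25 mm wide and 80 mm deep open in its upper face at -84, -42, 0, 42 and 84 mm along x. All are empty at the start. Each takes one tool.
- rack_top (a point): Centre of the sloping upper face of the drying rack: a fixed pale wooden block with five wells 25 mm square and 95 mm deep, at -84, -42, 0, 42 and 84 mm along x of this point, tilted 30 degrees so that the tools' upper ends lean towards -y of this point. The point's own axes are level (z up). The face slopes; its centre is about 105 mm above the table.
- tool0_mid (a point): Loop tool, in well 1 of the drying rack (counted from -x) if present: a straight round wooden handle 15 mm thick and 160 mm long with a brass ferrule and a small wire loop (20 mm wide) at the upper end, 190 mm overall, 40 g. Point on its axis 95 mm above the handle's flat lower end, z along the axis towards the loop.
- tool1_mid (a point): Loop tool, in well 2 of the drying rack (counted from -x) if present: a straight round wooden handle 15 mm thick and 160 mm long with a brass ferrule and a small wire loop (20 mm wide) at the upper end, 190 mm overall, 40 g. Point on its axis 95 mm above the handle's flat lower end, z along the axis towards the loop.
- tool2_mid (a point): Loop tool, in well 3 of the drying rack (counted from -x) if present: a straight round wooden handle 15 mm thick and 160 mm long with a brass ferrule and a small wire loop (20 mm wide) at the upper end, 190 mm overall, 40 g. Point on its axis 95 mm above the handle's flat lower end, z along the axis towards the loop.
- tool3_mid (a point): Loop tool, in well 4 of the drying rack (counted from -x) if present: a straight round wooden handle 15 mm thick and 160 mm long with a brass ferrule and a small wire loop (20 mm wide) at the upper end, 190 mm overall, 40 g. Point on its axis 95 mm above the handle's flat lower end, z along the axis towards the loop.
- tool4_mid (a point): Loop tool, in well 5 of the drying rack (counted from -x) if present: a straight round wooden handle 15 mm thick and 160 mm long with a brass ferrule and a small wire loop (20 mm wide) at the upper end, 190 mm overall, 40 g. Point on its axis 95 mm above the handle's flat lower end, z along the axis towards the loop.

How it is judged:
By the outcome, as a careful person would: the job done as asked, in the order asked, and still so for the second after the job is handed in, with the robot touching nothing.
Of tool0, tool1, tool2, tool3, tool4 only 3 to 5 are there at a start; the rules pass over those that are not, and their reading is None.
At some moment in a run one of cup may be knocked a few centimetres aside while the robot is not near it.
It also fails if it takes over 210 s, if anything falls off the work surface, if the arm or the gripper's body presses on something with over 40 N, if the wrist force passes 120 N, or if a joint passes its speed limit or range.

## Working session

There is one attempt and no reset: what is moved stays moved. The work goes in short steps, Python scripts to look and compute and a shell command to move; the robot and the scene stay as the last step left them, time stands still between calls to the robot, and variables do not carry over. Pictures are saved under pics/ and viewed, and the job is handed in when it is done.

I'll start by reading the state and looking through the cameras.

```bash
mkdir -p pics; ls; python3 - <<'E'
from workcell import manip
import cv2, numpy as np
np.set_printoptions(precision=4,suppress=True)
o=manip.get_obs()
for k,v in o.items(): print(k,v)
for n in ["scene","top","wrist"]:
    cv2.imwrite(f"pics/{n}0.png",manip.camera(n))
    i=manip.camera_info(n)
    for k,v in i.items(): print(n,k,np.array(v))
E
```

```text
pics
clock 0.0
joint_pos [ 1.3184  0.3329 -0.0647  1.4609  0.0216  1.3499 -0.0885]
joint_velocities [-0.0007  0.0019  0.0007  0.0002  0.001  -0.001  -0.001 ]
tau [  0.0008 -62.545    0.0493 -39.1616   0.016    0.0094   0.    ]
position [ 0.1423 -0.6082  0.2525]
ee_rot [ 0.9934  0.1147 -0.0001 -0.0007]
ft_force [-0.6378  0.765   0.1297]
torque [-0.0003  0.0014  0.0134]
grip_width 0.9989320878002999
scene K [[445.0605   0.     255.5726]
 [  0.     445.0605 194.7382]
 [  0.       0.       1.    ]]
scene camera_from_world [[-0.8675  0.4975  0.0058  0.4819]
 [ 0.3254  0.5762 -0.7498 -0.0945]
 [-0.3763 -0.6485 -0.6617  1.4814]
 [ 0.      0.      0.      1.    ]]
top K [[373.9638   0.     254.2902]
 [  0.     373.9638 199.548 ]
 [  0.       0.       1.    ]]
top camera_from_world [[ 0.018  -0.9997 -0.0165 -0.0057]
 [-0.9908 -0.0156 -0.1346  0.5658]
 [ 0.1343  0.0188 -0.9908  1.1076]
 [ 0.      0.      0.      1.    ]]
wrist K [[304.4269   0.     257.6849]
 [  0.     304.4269 195.8639]
 [  0.       0.       1.    ]]
wrist mount [[-0.0007 -0.9595 -0.2816  0.0717]
 [ 1.     -0.0007 -0.0003 -0.0007]
 [ 0.0001 -0.2816  0.9595 -0.1203]
 [ 0.      0.      0.      1.    ]]
```

View pics/top0.png

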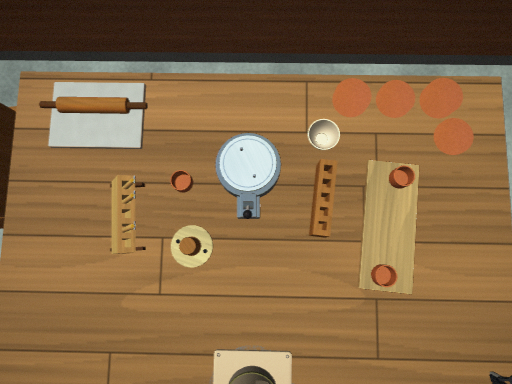

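View pics/scene0.png

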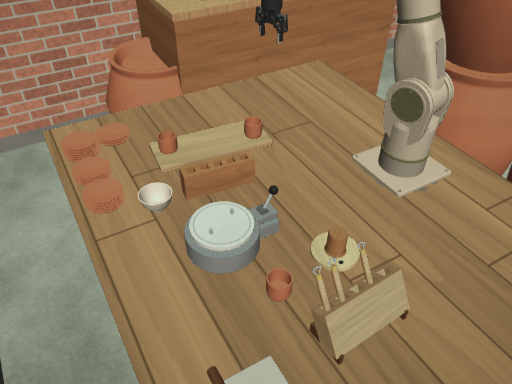

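View pics/wrist0.png

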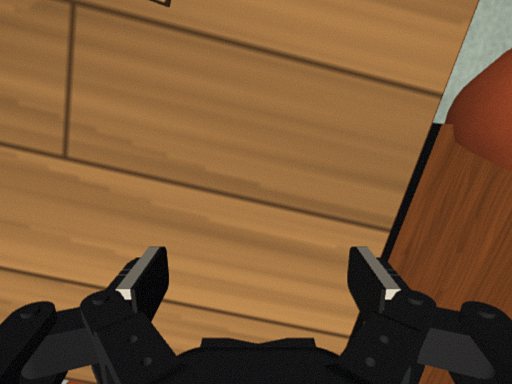

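Top view: wheel head near (248,163) with pins at (241,149) and (254,177). The cup is at (181,181), the chuck at (191,246) with holes at (178,241) and (205,251), the rack at (123,214), the caddy at (323,198) and the board at (389,227). I'll write helpers and zoom in.

```bash
cat > h.py <<'E'
from workcell import manip
import cv2, numpy as np
from scipy.spatial.transform import Rotation as R
np.set_printoptions(precision=4,suppress=True)
def cam(n):
    """K, world_from_camera for current pose"""
    i=manip.camera_info(n); K=np.array(i["K"])
    if n=="wrist":
        o=manip.get_obs(); T=np.eye(4); T[:3,:3]=R.from_quat(o["ee_rot"]).as_matrix(); T[:3,3]=o["position"]
        W=T@np.array(i["mount"])
    else: W=np.linalg.inv(np.array(i["camera_from_world"]))
    return K,W
def ray(c,uv):
    K,W=c; d=W[:3,:3]@np.linalg.solve(K,[uv[0],uv[1],1.]); return W[:3,3],d
def onz(c,uv,z):
    p,d=ray(c,uv); return p+d*(z-p[2])/d[2]
def proj(c,P):
    K,W=c; q=np.linalg.inv(W)@np.append(P,1); q=K@q[:3]; return q[:2]/q[2]
def tri(rays):
    A=np.zeros((3,3));b=np.zeros(3)
    for p,d in rays:
        d=d/np.linalg.norm(d); M=np.eye(3)-np.outer(d,d); A+=M;b+=M@p
    return np.linalg.solve(A,b)
def snap(n,name,crop=None,s=1):
    c=cam(n); im=manip.camera(n); cv2.imwrite(f"pics/{name}_raw.png",im)
    np.savez(f"pics/{name}.npz",K=c[0],W=c[1])
    show(im,name,crop,s); return c,im
def load(name):
    d=np.load(f"pics/{name}.npz"); return (d["K"],d["W"]),cv2.imread(f"pics/{name}_raw.png")
def show(im,name,crop=None,s=1):
    if crop: x0,y0,x1,y1=crop; im=im[y0:y1,x0:x1]
    cv2.imwrite(f"pics/{name}.png",cv2.resize(im,None,fx=s,fy=s,interpolation=cv2.INTER_CUBIC))
def down(yaw):
    """tool pointing down, tool x at angle yaw (rad) in world"""
    c,s=np.cos(yaw),np.sin(yaw); return R.from_matrix(np.array([[c,s,0],[s,-c,0],[0,0,-1]]).T.T)
def plan(p=None,rot=None):
    """print shift (units of 80mm in current tool axes) and turn (units 45deg)"""
    o=manip.get_obs(); Rc=R.from_quat(o["ee_rot"]); pc=np.array(o["position"])
    if p is not None: 
        s=Rc.inv().apply(np.array(p)-pc)/0.08; print("shift tot",s,"rows>=",np.linalg.norm(s)/0.625)
    if rot is not None:
        t=(Rc.inv()*rot).as_rotvec()/(np.pi/4); print("turn tot",t,"rows>=",np.linalg.norm(t)/0.19)
        if p is not None: print("shift after turn",rot.inv().apply(np.array(p)-pc)/0.08)
def st():
    o=manip.get_obs(); Rc=R.from_quat(o["ee_rot"]).as_matrix()
    print("t",round(o["clock"],2),"pos",np.array(o["position"]),"toolx",Rc[:,0],"toolz",Rc[:,2],"F",np.array(o["ft_force"]),"g",round(o["grip_width"],3))
E
python3 - <<'E'
from h import *
im=cv2.imread("pics/top0.png"); show(im,"t_a",(100,110,290,280),4)
im=cv2.imread("pics/top0.png"); show(im,"t_b",(290,110,440,300),3)
E
```

```text
(no output)
```

View pics/t_a.png

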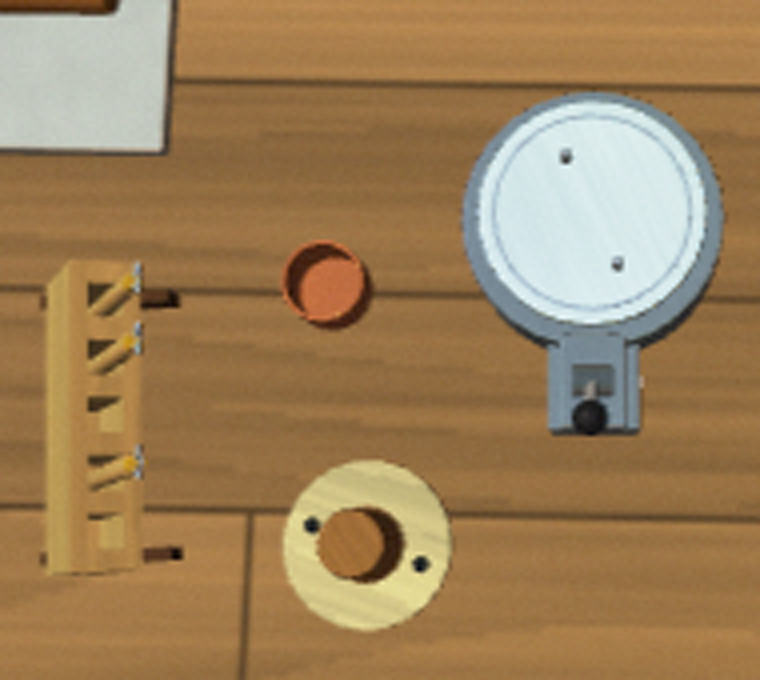

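View pics/t_b.png

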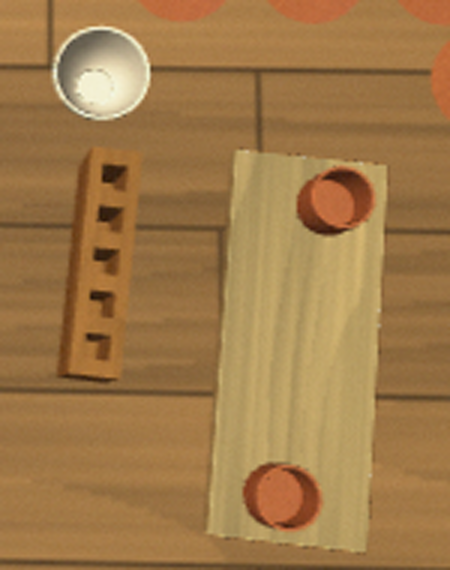

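```bash
python3 - <<'E'
from h import *
c=cam("top"); im=cv2.imread("pics/top0.png")
hsv=cv2.cvtColor(im,cv2.COLOR_BGR2HSV)
f=lambda x,y,s=4,ox=100,oy=110:(ox+(x+.5)/s-.5,oy+(y+.5)/s-.5)
P=lambda n,uv,z: print(n,onz(c,uv,z))
P("cup rim",f(325,283),.055)
P("pin1",f(566,156),.103);P("pin2",f(618,263),.103);P("headc",f(594,208),.085)
P("hole1",f(313,525),.012);P("hole2",f(421,564),.012);P("neck",f(350,543),.078)
P("disc",f(367,545),.012)
P("lever tip",f(590,416),.15)
for i,(x,y) in enumerate([(136,278),(136,340),(136,463)]): P("tooltip%d"%i,f(x,y),.18)
g=lambda x,y:f(x,y,3,290,110)
for x,y in [(114,177),(110,217),(105,260),(101,301),(98,346)]: P("well",g(x,y),.09)
for x,y in [(235,151),(387,165),(208,535),(366,552)]: P("board",g(x,y),.018)
P("wareb",g(336,200),.073);P("warea",g(283,495),.073);P("bowl",g(102,73),.055)
for x,y in [(68,262),(140,263),(50,572),(142,568)]: P("rack top corner",f(x,y),.1)
m=((hsv[...,0]<12)&(hsv[...,1]>130)&(hsv[...,2]>60)).astype('uint8')
n,l,s,ce=cv2.connectedComponentsWithStats(m)
for i in range(1,n):
    if 100<s[i,4]<3000: print(s[i],ce[i])
E
```

```text
cup rim [0.619  0.2285 0.055 ]
pin1 [0.7078 0.0441 0.103 ]
pin2 [0.6281 0.0044 0.103 ]
headc [0.6732 0.0234 0.085 ]
hole1 [0.4364 0.2388 0.012 ]
hole2 [0.408  0.1539 0.012 ]
neck [0.4225 0.1965 0.078 ]
disc [0.4218 0.1962 0.012 ]
lever tip [0.5113 0.0207 0.15  ]
tooltip0 [0.5974 0.3299 0.18  ]
tooltip1 [0.5549 0.3273 0.18  ]
tooltip2 [0.4719 0.3221 0.18  ]
well [ 0.6541 -0.2118  0.09  ]
well [ 0.6141 -0.2076  0.09  ]
well [ 0.5715 -0.2024  0.09  ]
well [ 0.5313 -0.1982  0.09  ]
well [ 0.4877 -0.195   0.09  ]
board [ 0.6998 -0.3515  0.018 ]
board [ 0.687  -0.5092  0.018 ]
board [ 0.3051 -0.3156  0.018 ]
board [ 0.2916 -0.4723  0.018 ]
wareb [ 0.6377 -0.4341  0.073 ]
warea [ 0.3491 -0.3737  0.073 ]
bowl [ 0.7708 -0.2067  0.055 ]
rack top corner [0.6235 0.4089 0.1   ]
rack top corner [0.6236 0.3556 0.1   ]
rack top corner [0.3979 0.4065 0.1   ]
rack top corner [0.4019 0.3406 0.1   ]
[ 333   78   38   39 1074] [352.1378  97.3594]
[ 420   78   43   40 1204] [441.6586  97.8065]
[ 376   80   39   38 1035] [395.9179  98.4908]
[ 434  118   40   37 1038] [454.1021 136.3276]
[389 166  26  22 422] [401.4123 176.6493]
[170 170  23  22 347] [181.1066 180.7637]
[371 265  26  22 441] [383.7483 275.1837]
```

The three tools are in wells 2, 4 and 5, counted from the robot end. Now I'll turn the tool to yaw 90° so that tool x is world y and tool y is world x, then move over the cup.

```bash
python3 -m crank '[[1,[0,0,0],[0,0,-0.17]],[1,[0,0,0],[0,0,-0.17]],[1,[0,0,0],[0,0,-0.17]],[1,[0,0,0],[0,0,-0.17]],[1,[0,0,0],[0,0,-0.17]]]' 40
python3 -m crank '[[1,[0,0,0],[0,0,-0.17]],[1,[0,0,0],[0,0,-0.17]],[1,[0,0,0],[0,0,-0.17]],[1,[0,0,0],[0,0,-0.17]],[1,[0,0,0],[0,0,-0.17]]]'
python3 -m crank '[[1,[0.34,0.38,0],[0,0,0]],[1,[0.34,0.38,0],[0,0,0]],[1,[0.34,0.38,0],[0,0,0]],[1,[0.34,0.38,0],[0,0,0]],[1,[0.34,0.38,0],[0,0,0]]]'
python3 -c "from h import *;st()"
```

```text
clock: 0.65
position: [0.1423, -0.6085, 0.253]
ee_rot: [0.9, 0.436, 0.0, -0.0]
ft_force: [-0.3, -0.0, 0.7]
grip_width: 0.999
clock: 1.15
position: [0.1423, -0.6084, 0.253]
ee_rot: [0.707, 0.707, 0.0, -0.0]
ft_force: [0.1, -0.6, 0.6]
grip_width: 0.999
clock: 1.65
position: [0.2961, -0.4721, 0.2532]
ee_rot: [0.709, 0.705, -0.0, -0.0]
ft_force: [0.6, -0.5, 0.1]
grip_width: 1.001
t 1.65 pos [ 0.2961 -0.4721  0.2532] toolx [0.006  1.     0.0001] toolz [-0.0002  0.0001 -1.    ] F [ 0.5881 -0.5273  0.0524] g 1.001
```

```bash
python3 -m crank '[[1,[0.34,0.38,0],[0,0,0]],[1,[0.34,0.38,0],[0,0,0]],[1,[0.34,0.38,0],[0,0,0]],[1,[0.34,0.38,0],[0,0,0]],[1,[0.34,0.38,0],[0,0,0]]]'
python3 -m crank '[[1,[0.34,0.38,0],[0,0,0]],[1,[0.34,0.38,0],[0,0,0]],[1,[0.34,0.38,0],[0,0,0]],[1,[0.34,0.38,0],[0,0,0]],[1,[0.34,0.38,0],[0,0,0]]]'
python3 -m crank '[[1,[0.5,0,0],[0,0,0]],[1,[0.5,0,0],[0,0,0]],[1,[0.5,0,0],[0,0,0]],[1,[0.5,0,0],[0,0,0]],[1,[0.5,0,0],[0,0,0]]]'
python3 -m crank '[[1,[0.5,0,0],[0,0,0]],[1,[0.5,0,0],[0,0,0]],[1,[0.5,0,0],[0,0,0]],[1,[0.5,0,0],[0,0,0]],[1,[0,0,0],[0,0,0]]]'
python3 -c "
from h import *;st();snap('wrist','w1')"
```

```text
clock: 2.15
position: [0.4488, -0.3371, 0.2532]
ee_rot: [0.709, 0.705, -0.0, -0.0]
ft_force: [0.2, -0.0, -0.1]
grip_width: 1.003
clock: 2.65
position: [0.6017, -0.2022, 0.2531]
ee_rot: [0.709, 0.705, -0.0, -0.0]
ft_force: [1.9, -0.6, -0.0]
grip_width: 1.005
clock: 3.15
position: [0.6016, -0.0018, 0.2531]
ee_rot: [0.709, 0.705, -0.0, -0.0]
ft_force: [0.9, -0.0, 0.2]
grip_width: 1.002
clock: 3.65
position: [0.601, 0.1639, 0.2532]
ee_rot: [0.706, 0.708, 0.001, -0.002]
ft_force: [-1.3, 0.3, -0.4]
grip_width: 0.998
t 3.65 pos [0.601  0.1639 0.2532] toolx [-0.0029  1.      0.0033] toolz [-0.001   0.0033 -1.    ] F [-1.3099  0.3057 -0.4087] g 0.998
```

View pics/w1.png

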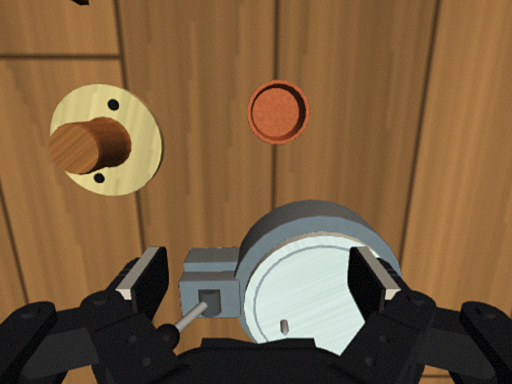

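The wrist picture shows the cup rim around (278,112), the chuck holes at (113,104) and (99,178), the lever ball at (170,335) and one pin at (285,326). I'll measure these more finely.

```bash
cat >> h.py <<'E'
def cent(im,lo,hi,box):
    x0,y0,x1,y1=box; hsv=cv2.cvtColor(im,cv2.COLOR_BGR2HSV)
    m=cv2.inRange(hsv,np.array(lo),np.array(hi)); k=np.zeros_like(m); k[y0:y1,x0:x1]=m[y0:y1,x0:x1]
    cs,_=cv2.findContours(k,cv2.RETR_EXTERNAL,cv2.CHAIN_APPROX_NONE)
    ct=max(cs,key=cv2.contourArea); return ct
E
python3 - <<'E'
from h import *
c,im=load('w1')
ct=cent(im,(0,120,40),(12,255,255),(230,60,330,160)); e=cv2.fitEllipse(ct); print("cup",e,onz(c,e[0],.055))
d=onz(c,(e[0][0]-e[1][0]/2,e[0][1]),.055)-onz(c,(e[0][0]+e[1][0]/2,e[0][1]),.055);print("diam",d)
for n,b in (("h1",(105,96,122,113)),("h2",(91,170,108,187))):
    ct=cent(im,(0,0,0),(180,255,70),b); M=cv2.moments(ct); uv=(M['m10']/M['m00'],M['m01']/M['m00']); print(n,uv,cv2.contourArea(ct),onz(c,uv,.012))
ct=cent(im,(18,40,120),(40,160,255),(40,75,175,205)); e=cv2.fitEllipse(cv2.convexHull(ct)); print("disc",e,onz(c,e[0],.012))
E
```

```text
cup ((277.75445556640625, 111.5345230102539), (61.70355224609375, 64.84944152832031), 12.602254867553711) [0.6207 0.2321 0.055 ]
diam [-0.0622 -0.0001  0.    ]
h1 (113.0, 104.5) 75.0 [0.4356 0.2389 0.012 ]
h2 (98.66381766381765, 177.84045584045583) 58.5 [0.407  0.1533 0.012 ]
disc ((105.78205108642578, 139.106201171875), (105.37423706054688, 119.12937927246094), 136.0492706298828) [0.4221 0.1999 0.012 ]
```

```bash
python3 -m crank '[[1,[0.42,0.12,0],[0,0,0]],[1,[0.42,0.12,0],[0,0,0]],[1,[0,0,0.5],[0,0,0]],[1,[0,0,0.5],[0,0,0]],[1,[0,0,0.3],[0,0,0]]]'
python3 -c "
from h import *;st();snap('wrist','w2');plan([.620,.231,.035])"
```

```text
clock: 4.2
position: [0.6218, 0.2217, 0.1456]
ee_rot: [0.71, 0.705, -0.002, -0.0]
ft_force: [0.1, -1.4, -2.0]
grip_width: 0.998
t 4.2 pos [0.6218 0.2217 0.1456] toolx [ 0.007   1.     -0.0023] toolz [-0.0033 -0.0023 -1.    ] F [ 0.1269 -1.359  -1.9883] g 0.998
shift tot [0.1319 0.0013 1.3407] rows>= 2.1555146420994387
```

View pics/w2.png

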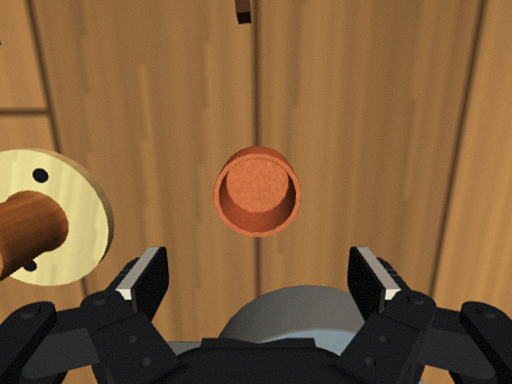

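The cup rim is at about (257,194), centred between the jaws. I'll descend and grip it.

```bash
python3 - <<'E'
from h import *
c,im=load('w2'); print(onz(c,(257.3,194.5),.055)); st()
E
python3 -m crank '[[1,[0.13,0,0.2],[0,0,0]],[1,[0,0,0.4],[0,0,0]],[1,[0,0,0.4],[0,0,0]],[1,[0,0,0.32],[0,0,0]],[1,[0,0,0],[0,0,0]]]'
python3 -m crank '[[-1,[0,0,0],[0,0,0]],[-1,[0,0,0],[0,0,0]],[-1,[0,0,0],[0,0,0]],[-1,[0,0,0],[0,0,0]],[-1,[0,0,0],[0,0,0]]]' 30
python3 -c "from h import *;st()"
```

```text
[0.6212 0.233  0.055 ]
t 4.25 pos [0.6206 0.2208 0.1423] toolx [ 0.0072  1.     -0.0038] toolz [-0.0072 -0.0037 -1.    ] F [-0.8828 -1.3004 -4.4484] g 0.996
clock: 4.75
position: [0.6212, 0.2336, 0.0409]
ee_rot: [0.709, 0.705, -0.002, -0.001]
ft_force: [-0.6, -0.6, -0.2]
grip_width: 1.003
clock: 5.25
position: [0.6238, 0.2351, 0.0463]
ee_rot: [0.709, 0.705, 0.002, 0.001]
ft_force: [-1.1, -0.0, 7.8]
grip_width: 0.742
t 5.25 pos [0.6238 0.2351 0.0463] toolx [0.0059 1.     0.0014] toolz [ 0.0036  0.0014 -1.    ] F [-1.081  -0.0251  7.8066] g 0.742
```

```bash
python3 -m crank '[[-1,[0,0,0],[0,0,0]],[-1,[0,0,-0.1],[0,0,0]],[-1,[0,0,-0.3],[0,0,0]],[-1,[0,0,-0.3],[0,0,0]],[-1,[0,0,0],[0,0,0]]]' 
python3 -c "
from h import *;st();snap('wrist','w3')"
```

```text
clock: 5.75
position: [0.6244, 0.2352, 0.1042]
ee_rot: [0.709, 0.705, 0.003, 0.001]
ft_force: [0.1, 0.3, -1.7]
grip_width: 0.739
t 5.75 pos [0.6244 0.2352 0.1042] toolx [0.0061 1.     0.0022] toolz [ 0.0059  0.0021 -1.    ] F [ 0.0527  0.3392 -1.7344] g 0.739
```

View pics/w3.png

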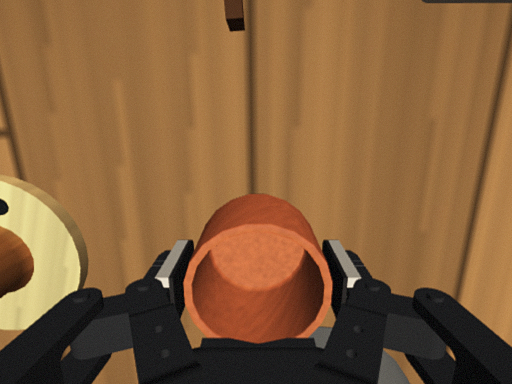

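The cup is held, so I'll lift it and carry it to the middle of the board.

```bash
python3 -m crank '[[-1,[0,0,-0.45],[0,0,0]],[-1,[0,0,-0.45],[0,0,0]],[-1,[0,0,-0.45],[0,0,0]],[-1,[0,0,-0.45],[0,0,0]],[-1,[0,0,0],[0,0,0]]]' 
python3 -m crank '[[-1,[-0.54,-0.1,0],[0,0,0]],[-1,[-0.54,-0.1,0],[0,0,0]],[-1,[-0.54,-0.1,0],[0,0,0]],[-1,[-0.54,-0.1,0],[0,0,0]],[-1,[-0.54,-0.1,0],[0,0,0]]]' 
python3 -m crank '[[-1,[-0.54,-0.1,0],[0,0,0]],[-1,[-0.54,-0.1,0],[0,0,0]],[-1,[-0.54,-0.1,0],[0,0,0]],[-1,[-0.54,-0.1,0],[0,0,0]],[-1,[-0.54,-0.1,0],[0,0,0]]]' 
python3 -m crank '[[-1,[-0.54,-0.1,0],[0,0,0]],[-1,[-0.54,-0.1,0],[0,0,0]],[-1,[-0.54,-0.1,0],[0,0,0]],[-1,[-0.54,-0.1,0],[0,0,0]],[-1,[-0.54,-0.1,0],[0,0,0]]]' 
python3 -c "
from h import *;st();plan([.494,-.412,.072],down(np.pi/2))"
```

```text
clock: 6.3
position: [0.6239, 0.2353, 0.2485]
ee_rot: [0.709, 0.705, 0.003, 0.001]
ft_force: [0.8, 0.8, -2.0]
grip_width: 0.736
clock: 6.8
position: [0.5801, 0.0164, 0.2421]
ee_rot: [0.709, 0.705, -0.001, -0.001]
ft_force: [-0.1, -0.1, -1.4]
grip_width: 0.742
clock: 7.3
position: [0.5387, -0.1991, 0.2422]
ee_rot: [0.709, 0.705, -0.001, -0.001]
ft_force: [0.7, -0.3, -2.6]
grip_width: 0.739
clock: 7.8
position: [0.4975, -0.4147, 0.242]
ee_rot: [0.709, 0.705, -0.0, -0.001]
ft_force: [0.2, 0.1, -1.4]
grip_width: 0.737
t 7.8 pos [ 0.4975 -0.4147  0.242 ] toolx [0.0061 1.     0.0009] toolz [-0.0019  0.0009 -1.    ] F [ 0.2017  0.1044 -1.3837] g 0.737
shift tot [ 0.0312 -0.0399  2.1247] rows>= 3.400454159200634
turn tot [-0.0024 -0.0011 -0.0077] rows>= 0.04287224798079723
shift after turn [ 0.0333 -0.0437  2.1246]
```

```bash
python3 -m crank '[[-1,[0,0,0.5],[0,0,0]],[-1,[0,0,0.5],[0,0,0]],[-1,[0,0,0.5],[0,0,0]],[-1,[0,0,0.5],[0,0,0]],[-1,[0,0,0],[0,0,0]]]' 
python3 -m crank '[[-1,[0,0,0.05],[0,0,0]],[-1,[0,0,0.05],[0,0,0]],[-1,[0,0,0],[0,0,0]],[-1,[0,0,0],[0,0,0]],[-1,[0,0,0],[0,0,0]]]' 
python3 -c "
from h import *;st();snap('scene','s1',(120,80,330,240),3)"
```

```text
clock: 8.3
position: [0.4947, -0.4105, 0.0763]
ee_rot: [0.709, 0.705, -0.001, -0.006]
ft_force: [-0.3, 0.6, -2.2]
grip_width: 0.739
clock: 8.8
position: [0.4991, -0.4134, 0.0768]
ee_rot: [0.709, 0.705, 0.0, 0.001]
ft_force: [0.1, 0.3, -2.1]
grip_width: 0.743
t 8.8 pos [ 0.4991 -0.4134  0.0768] toolx [ 0.006   1.     -0.0011] toolz [ 0.0011 -0.0012 -1.    ] F [ 0.1238  0.2823 -2.0567] g 0.743
```

View pics/s1.png

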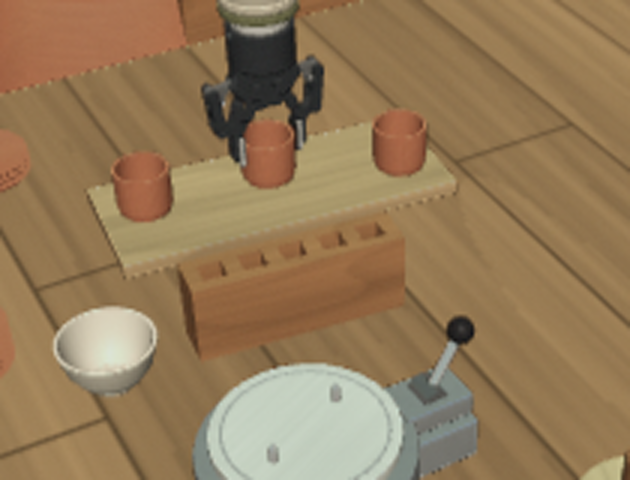

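```bash
python3 -m crank '[[-1,[0,0,0.05],[0,0,0]],[-1,[0,0,0],[0,0,0]],[-1,[0,0,0.04],[0,0,0]],[-1,[0,0,0],[0,0,0]],[-1,[0,0,0],[0,0,0]]]' 
python3 -m crank '[[-1,[0,0,0.03],[0,0,0]],[-1,[0,0,0],[0,0,0]],[-1,[0,0,0],[0,0,0]],[-1,[0,0,0],[0,0,0]],[-1,[0,0,0],[0,0,0]]]'
```

```text
clock: 9.35
position: [0.4987, -0.413, 0.0684]
ee_rot: [0.709, 0.705, -0.0, -0.0]
ft_force: [-0.6, 0.5, -1.9]
grip_width: 0.739
clock: 9.85
position: [0.4988, -0.4131, 0.0662]
ee_rot: [0.709, 0.705, 0.0, 0.0]
ft_force: [0.9, 0.4, -1.6]
grip_width: 0.74
```

```bash
python3 -m crank '[[-1,[0,0,0.03],[0,0,0]],[-1,[0,0,0],[0,0,0]],[-1,[0,0,0],[0,0,0]],[-1,[0,0,0],[0,0,0]],[-1,[0,0,0],[0,0,0]]]'
python3 -m crank '[[-1,[0,0,0.03],[0,0,0]],[-1,[0,0,0],[0,0,0]],[-1,[0,0,0],[0,0,0]],[-1,[0,0,0],[0,0,0]],[-1,[0,0,0],[0,0,0]]]'
```

```text
clock: 10.35
position: [0.499, -0.4133, 0.0643]
ee_rot: [0.709, 0.705, -0.0, 0.0]
ft_force: [-1.5, 2.1, 6.6]
grip_width: 0.736
clock: 10.85
position: [0.499, -0.4134, 0.0642]
ee_rot: [0.709, 0.705, -0.0, 0.001]
ft_force: [-9.7, 7.4, 25.3]
grip_width: 0.738
```

That's contact with the board. I'll ease off, open, and rise.

```bash
python3 -m crank '[[-1,[0,0,-0.04],[0,0,0]],[-1,[0,0,0],[0,0,0]],[1,[0,0,0],[0,0,0]],[1,[0,0,0],[0,0,0]],[1,[0,0,0],[0,0,0]]]'
python3 -m crank '[[1,[0,0,0],[0,0,0]],[1,[0,0,-0.2],[0,0,0]],[1,[0,0,-0.5],[0,0,0]],[1,[0,0,-0.5],[0,0,0]],[1,[0,0,-0.5],[0,0,0]]]'
python3 -m crank '[[1,[0,0,-0.5],[0,0,0]],[1,[0.5,0,0],[0,0,0]],[1,[0.5,0,0],[0,0,0]],[1,[0.5,0,0],[0,0,0]],[1,[0.5,0,0],[0,0,0]]]'
python3 -c "
from h import *;st();snap('scene','s2',(120,80,330,240),3)"
```

```text
clock: 11.35
position: [0.4987, -0.413, 0.0642]
ee_rot: [0.709, 0.705, 0.0, -0.0]
ft_force: [-0.0, -1.4, -0.7]
grip_width: 1.0
clock: 11.85
position: [0.4988, -0.4129, 0.2035]
ee_rot: [0.709, 0.705, 0.0, 0.0]
ft_force: [0.3, -1.1, -0.0]
grip_width: 0.997
clock: 12.35
position: [0.4996, -0.2514, 0.2419]
ee_rot: [0.709, 0.705, 0.0, 0.001]
ft_force: [0.8, -0.1, -0.1]
grip_width: 1.0
t 12.35 pos [ 0.4996 -0.2514  0.2419] toolx [ 0.0057  1.     -0.001 ] toolz [ 0.0012 -0.001  -1.    ] F [ 0.8343 -0.1045 -0.1069] g 1.0
```

View pics/s2.png

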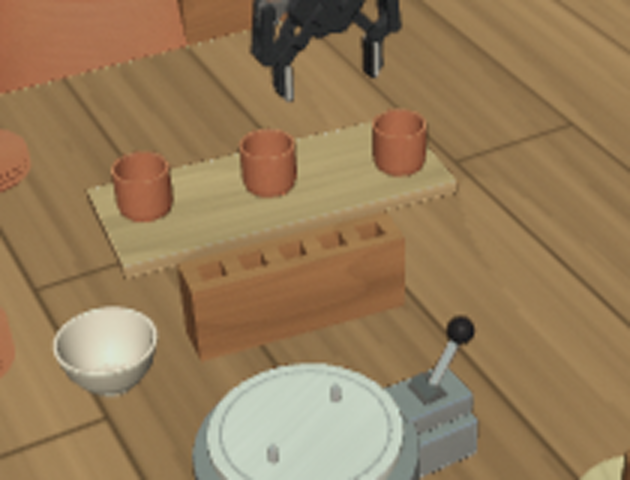

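The cup stands upright mid-board. Next I'll look closely at the caddy and the wheel head on the way to the chuck.

```bash
python3 -m crank '[[1,[0,0.3,0],[0,0,0]],[1,[0,0.3,0],[0,0,0]],[1,[0,0.28,0],[0,0,0]],[1,[0,0,0],[0,0,0]],[1,[0,0,0],[0,0,0]]]'
python3 -c "
from h import *;st();snap('wrist','w_caddy')"
python3 -m crank '[[1,[0.45,0.3,0],[0,0,0]],[1,[0.45,0.3,0],[0,0,0]],[1,[0.45,0.3,0],[0,0,0]],[1,[0.45,0.3,0],[0,0,0]],[1,[0.45,0,0],[0,0,0]]]'
python3 -m crank '[[1,[0.45,0,0],[0,0,0]],[1,[0,0,0],[0,0,0]],[1,[0,0,0],[0,0,0]],[1,[0,0,0],[0,0,0]],[1,[0,0,0],[0,0,0]]]'
python3 -c "
from h import *;st();snap('wrist','w_head')"
```

```text
clock: 12.9
position: [0.5701, -0.2533, 0.2411]
ee_rot: [0.709, 0.705, 0.0, 0.0]
ft_force: [0.6, -0.3, -0.6]
grip_width: 1.001
t 12.9 pos [ 0.5701 -0.2533  0.2411] toolx [0.0052 1.     0.0001] toolz [ 0.0003  0.0001 -1.    ] F [ 0.6076 -0.2598 -0.6246] g 1.001
clock: 13.45
position: [0.668, -0.0728, 0.2405]
ee_rot: [0.709, 0.705, 0.0, 0.0]
ft_force: [0.3, -0.6, -0.8]
grip_width: 0.993
clock: 13.95
position: [0.6671, -0.0401, 0.2407]
ee_rot: [0.71, 0.704, -0.0, 0.0]
ft_force: [0.5, 0.7, -0.8]
grip_width: 0.999
t 13.95 pos [ 0.6671 -0.0401  0.2407] toolx [ 0.0084  1.     -0.001 ] toolz [ 0.0001 -0.001  -1.    ] F [ 0.4629  0.707  -0.7801] g 0.999
```

View pics/w_caddy.png

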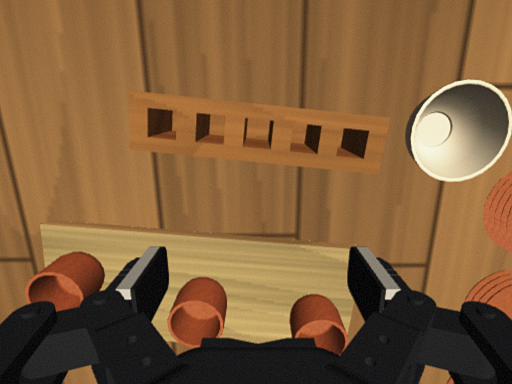

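View pics/w_head.png

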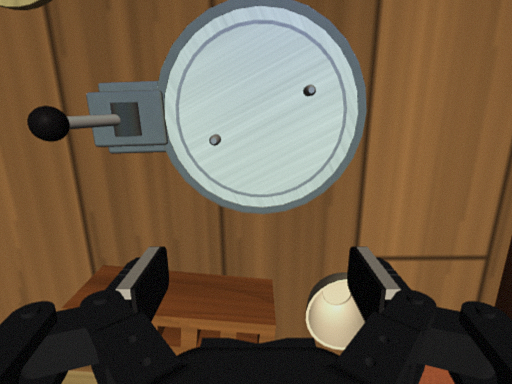

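Caddy view: five wells in a row between (160,122) and (355,142). Head view: pins at about (310,91) and (215,140), lever ball at (49,123). Zooming in on the pins.

```bash
python3 - <<'E'
from h import *
c,im=load('w_head'); a=cv2.resize(im[70:160,190:330],None,fx=5.5,fy=5.5,interpolation=cv2.INTER_CUBIC); cv2.imwrite("pics/z1.png",a)
c,im=load('w_caddy'); a=cv2.resize(im[80:185,120:400],None,fx=2.8,fy=2.8,interpolation=cv2.INTER_CUBIC); cv2.imwrite("pics/z2.png",a)
E
```

```text
(no output)
```

View pics/z1.png

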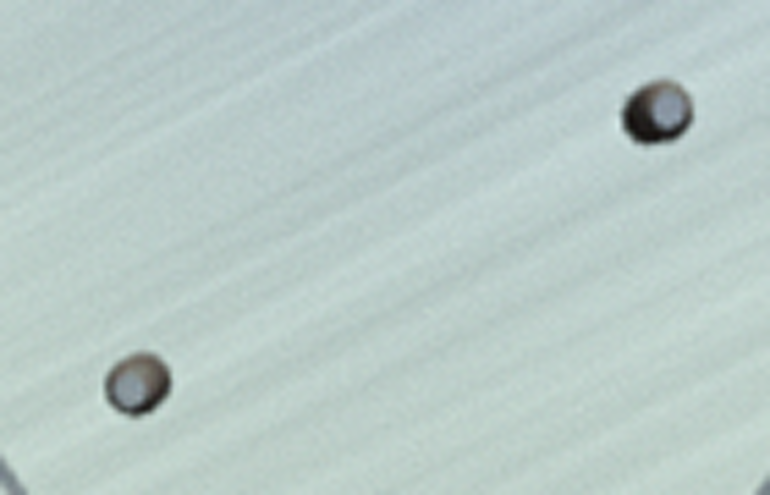

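View pics/z2.png

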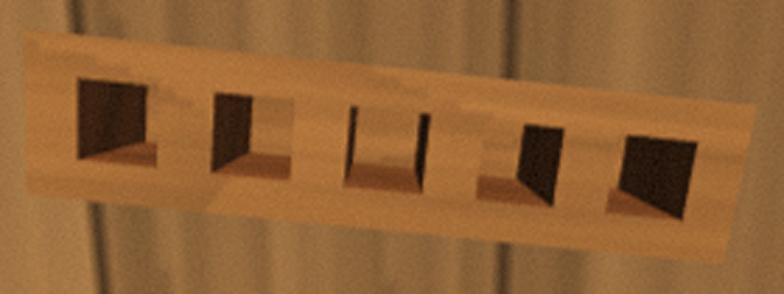

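```bash
python3 - <<'E'
from h import *
c,im=load('w_head'); f=lambda x,y:(190+(x+.5)/5.5-.5,70+(y+.5)/5.5-.5)
a=onz(c,f(667,109),.103); b=onz(c,f(130,391),.103); print("pins",a,b,"ctr",(a+b)/2,"dist",np.linalg.norm(a-b),"ang",np.degrees(np.arctan2(*(a-b)[1::-1])))
ct=cent(im,(60,5,150),(110,60,255),(170,10,360,210)); h=cv2.convexHull(ct); e=cv2.fitEllipse(h); print("head",e,onz(c,e[0],.085))
print("lever ball",onz(c,(49,123),.155), "pivotside",onz(c,(125,120),.09))
c,im=load('w_caddy'); g=lambda x,y:(120+(x+.5)/2.8-.5,80+(y+.5)/2.8-.5)
# well corners (upper-left, upper-right, lower-left, lower-right)
W=[[(78,79),(150,84),(77,158),(157,162)],[(213,93),(294,97),(211,172),(291,180)],[(349,106),(431,113),(344,187),(424,194)],[(480,120),(565,126),(477,200),(554,207)],[(625,135),(697,142),(606,212),(685,220)]]
outer=[(25,30),(756,104),(28,194),(727,264)]
O=np.array([onz(c,g(*p),.09) for p in outer]); print("outer",O, O.mean(0), np.linalg.norm(O[1]-O[0]),np.linalg.norm(O[0]-O[2]))
d=(O[1]-O[0]+O[3]-O[2])/2;print("ang",np.degrees(np.arctan2(d[1],d[0])))
for w in W[1:4]: print(np.mean([onz(c,g(*p),.09) for p in w],axis=0))
E
```

```text
pins [0.7104 0.0449 0.103 ] [0.6302 0.005  0.103 ] ctr [0.6703 0.0249 0.103 ] dist 0.08957507100860213 ang 26.444158016483478
head ((260.83770751953125, 106.08611297607422), (193.23641967773438, 200.94960021972656), 2.265944242477417) [0.6705 0.0325 0.085 ]
lever ball [0.5302 0.023  0.155 ] pivotside [0.553 0.022 0.09 ]
outer [[ 0.4617 -0.1672  0.09  ]
 [ 0.6844 -0.1902  0.09  ]
 [ 0.4565 -0.2165  0.09  ]
 [ 0.6808 -0.2405  0.09  ]] [ 0.5709 -0.2036  0.09  ] 0.22383471820459508 0.04949790299340351
ang -5.989502181958996
[ 0.5286 -0.1989  0.09  ]
[ 0.5706 -0.2036  0.09  ]
[ 0.612  -0.2079  0.09  ]
```

Scale checks agree: pin spacing comes out at 89.6 mm, caddy length at 223.8 mm. Head centre is (0.6703, 0.0249) with the pins at 26.4°. Now over the chuck.

```bash
python3 -m crank '[[1,[0.23,-0.31,0],[0,0,0]],[1,[0.23,-0.31,0],[0,0,0]],[1,[0.23,-0.31,0],[0,0,0]],[1,[0.23,-0.31,0],[0,0,0]],[1,[0.23,-0.31,0],[0,0,0]]]'
python3 -m crank '[[1,[0.23,-0.31,0],[0,0,0]],[1,[0.23,-0.31,0],[0,0,0]],[1,[0.23,-0.31,0],[0,0,0]],[1,[0.23,-0.31,0],[0,0,0]],[1,[0.23,-0.31,0],[0,0,0]]]'
python3 -m crank '[[1,[0,0,0],[0,0,-0.17]],[1,[0,0,0],[0,0,-0.17]],[1,[0,0,0],[0,0,-0.17]],[1,[0,0,0],[0,0,0]],[1,[0,0,0],[0,0,0]]]'
python3 -c "
from h import *;st();snap('wrist','w_ch')"
```

```text
clock: 14.5
position: [0.5429, 0.0545, 0.2405]
ee_rot: [0.71, 0.705, -0.0, 0.0]
ft_force: [0.3, 1.1, 0.4]
grip_width: 1.002
clock: 15.0
position: [0.4196, 0.1475, 0.2406]
ee_rot: [0.71, 0.705, 0.0, 0.0]
ft_force: [0.5, -0.2, 0.2]
grip_width: 1.001
clock: 15.5
position: [0.4205, 0.147, 0.2406]
ee_rot: [0.557, 0.831, -0.0, 0.0]
ft_force: [-0.8, -0.8, 0.3]
grip_width: 0.999
t 15.5 pos [0.4205 0.147  0.2406] toolx [-0.3801  0.9249 -0.0002] toolz [ 0.0002 -0.0002 -1.    ] F [-0.7994 -0.8466  0.3071] g 0.999
```

View pics/w_ch.png

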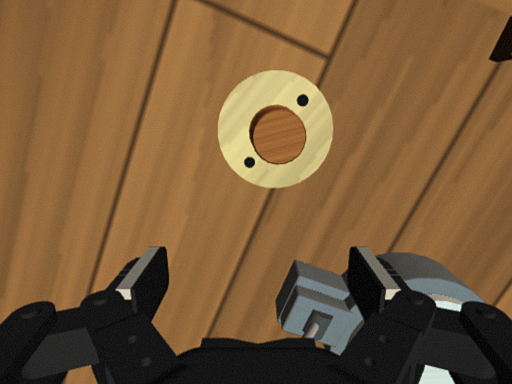

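```bash
python3 - <<'E'
from h import *
c,im=load('w_ch')
H=[]
for n,b in (("h1",(292,90,314,112)),("h2",(240,152,260,173))):
    ct=cent(im,(0,0,0),(180,255,80),b); M=cv2.moments(ct); uv=(M['m10']/M['m00'],M['m01']/M['m00']); H.append(onz(c,uv,.012)); print(n,uv,cv2.contourArea(ct),H[-1])
a,b=H; m=(a+b)/2; print("ctr",m,np.linalg.norm(a-b),"ang",np.degrees(np.arctan2(*(a-b)[1::-1])))
ct=cent(im,(15,40,120),(40,170,255),(210,60,340,195)); e=cv2.fitEllipse(cv2.convexHull(ct)); print("disc",e,onz(c,e[0],.012))
show(im,"z3",(210,60,340,195),4)
plan([m[0],m[1],.06])
E
```

```text
h1 (302.25576519916143, 99.98951781970649) 79.5 [0.4357 0.2388 0.012 ]
h2 (249.22916666666666, 161.9453125) 64.0 [0.4075 0.1534 0.012 ]
ctr [0.4216 0.1961 0.012 ] 0.08995702960689048 ang 71.73861851586547
disc ((274.74908447265625, 126.75096893310547), (183.8096923828125, 187.4086151123047), 174.34503173828125) [0.4192 0.2012 0.012 ]
shift tot [0.5616 0.2456 2.2569] rows>= 3.741898432935674
```

View pics/z3.png

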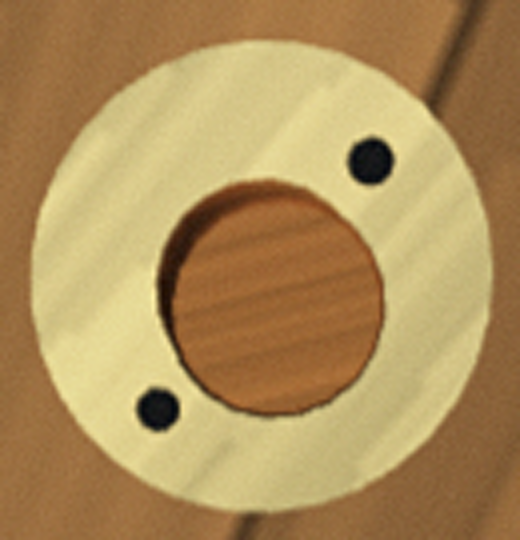

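```bash
python3 -m crank '[[1,[0.28,0.12,0],[0,0,0]],[1,[0.28,0.12,0.2],[0,0,0]],[1,[0,0,0.5],[0,0,0]],[1,[0,0,0.2],[0,0,0]],[1,[0,0,0],[0,0,0]]]'
python3 -c "
from h import *;st();plan([.4216,.1961,.057])"
```

```text
clock: 16.05
position: [0.4196, 0.1956, 0.1664]
ee_rot: [0.556, 0.831, -0.001, -0.002]
ft_force: [-0.1, -0.8, 0.0]
grip_width: 0.996
t 16.05 pos [0.4196 0.1956 0.1664] toolx [-0.3825  0.9239  0.0009] toolz [-0.0041 -0.0008 -1.    ] F [-0.122  -0.7686  0.0316] g 0.996
shift tot [-0.0044  0.0313  1.3676] rows>= 2.1886782872781048
```

```bash
python3 -m crank '[[1,[0,0.02,0.35],[0,0,0]],[1,[0,0,0.35],[0,0,0]],[1,[0,0,0.35],[0,0,0]],[1,[0,0,0.3],[0,0,0]],[1,[0,0,0],[0,0,0]]]'
python3 -c "
from h import *;st();plan([.4216,.1961,.057])"
python3 -m crank '[[-1,[0,0,0],[0,0,0]],[-1,[0,0,0],[0,0,0]],[-1,[0,0,0],[0,0,0]],[-1,[0,0,0],[0,0,0]],[-1,[0,0,0],[0,0,0]]]' 60
python3 -c "
from h import *;st()"
```

```text
clock: 16.55
position: [0.4215, 0.196, 0.0592]
ee_rot: [0.556, 0.831, -0.001, -0.001]
ft_force: [0.3, 0.2, -0.6]
grip_width: 0.999
t 16.55 pos [0.4215 0.196  0.0592] toolx [-0.3825  0.9239  0.0005] toolz [-0.0033 -0.0008 -1.    ] F [ 0.2747  0.2236 -0.6111] g 0.999
shift tot [0.001  0.0012 0.0272] rows>= 0.04359722830829073
clock: 17.05
position: [0.4233, 0.197, 0.0625]
ee_rot: [0.555, 0.832, 0.0, 0.001]
ft_force: [-4.8, -2.0, 13.6]
grip_width: 0.592
t 17.05 pos [0.4233 0.197  0.0625] toolx [-0.3838  0.9234 -0.0012] toolz [ 0.0023 -0.0003 -1.    ] F [-4.7559 -1.9922 13.6018] g 0.592
```

The neck is gripped (opening ≈50 mm). I'll lift, take a look, and turn the tool to yaw 67.2° to line up with the pins.

```bash
python3 -m crank '[[-1,[0,0,-0.1],[0,0,0]],[-1,[0,0,-0.4],[0,0,0]],[-1,[0,0,-0.55],[0,0,0]],[-1,[0,0,-0.55],[0,0,0]],[-1,[0,0,-0.55],[0,0,0]]]'
python3 -m crank '[[-1,[0,0,-0.45],[0,0,0]],[-1,[0,0,0],[0,0,0.17]],[-1,[0,0,0],[0,0,0.17]],[-1,[0,0,0],[0,0,0.17]],[-1,[0,0,0],[0,0,0.17]]]'
python3 -m crank '[[-1,[0,0,0],[0,0,0.17]],[-1,[0,0,0],[0,0,0.16]],[-1,[0,0,0],[0,0,0]],[-1,[0,0,0],[0,0,0]],[-1,[0,0,0],[0,0,0]]]'
python3 -c "
from h import *;st();snap('wrist','w4');plan([.6703,.0249,.27],down(np.radians(67.2)))"
```

```text
clock: 17.55
position: [0.4216, 0.1969, 0.2348]
ee_rot: [0.554, 0.832, 0.0, 0.0]
ft_force: [1.5, 0.1, -5.4]
grip_width: 0.589
clock: 18.05
position: [0.4219, 0.1968, 0.2691]
ee_rot: [0.756, 0.654, 0.0, 0.0]
ft_force: [0.0, 0.2, -3.9]
grip_width: 0.589
clock: 18.55
position: [0.4222, 0.1968, 0.2687]
ee_rot: [0.832, 0.554, 0.0, 0.0]
ft_force: [0.6, -0.3, -4.7]
grip_width: 0.59
t 18.55 pos [0.4222 0.1968 0.2687] toolx [ 0.3853  0.9228 -0.0001] toolz [ 0.0002 -0.0002 -1.    ] F [ 0.6202 -0.326  -4.7161] g 0.59
shift tot [-0.7857  3.6895 -0.0169] rows>= 6.0356464376090155
turn tot [0.0002 0.0001 0.0023] rows>= 0.01219270761110019
shift after turn [-0.779   3.6909 -0.0176]
```

View pics/w4.png

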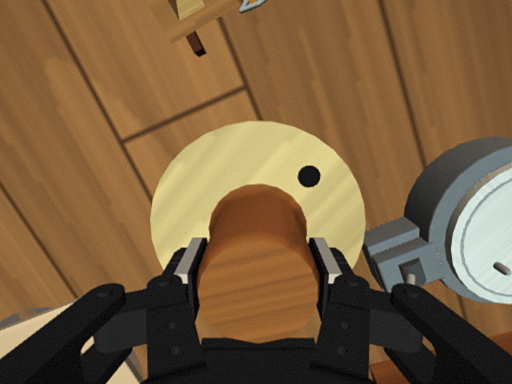

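One hole is visible at (309,176), so I'll check where it sits relative to the tool.

```bash
python3 - <<'E'
from h import *
c,im=load('w4'); pc=np.array([.4222,.1968])
ct=cent(im,(0,0,0),(180,255,80),(295,162,324,192)); M=cv2.moments(ct); uv=(M['m10']/M['m00'],M['m01']/M['m00'])
for z in (.214,.218,.222):
    h=onz(c,uv,z)[:2]; v=h-pc; print(z,uv,h,np.linalg.norm(v),np.degrees(np.arctan2(v[1],v[0])))
# disc rim: top edge, left, right on the image 
ct=cent(im,(15,40,120),(40,170,255),(140,110,375,290)); hull=cv2.convexHull(ct)[:,0]
pts=np.array([onz(c,p,.218)[:2] for p in hull if p[1]<215])
A=np.c_[2*pts,np.ones(len(pts))]; s=np.linalg.lstsq(A,(pts**2).sum(1),rcond=None)[0]; print("disc c",s[:2],"r",np.sqrt(s[2]+s[:2]@s[:2]))
E
```

```text
0.214 (308.70990447461037, 175.97637003519355) [0.4624 0.2159] 0.044463132544982256 25.370311350894813
0.218 (308.70990447461037, 175.97637003519355) [0.4621 0.2169] 0.044685078163359405 26.78974107909437
0.222 (308.70990447461037, 175.97637003519355) [0.4618 0.218 ] 0.04493416800298387 28.194288226113404
disc c [0.4015 0.1092] r 0.16598590002538863
```

The hole sits 44.7 mm from the TCP at 26.8°, against the expected 45 mm at 26.4°. That's good, so I'll move over the head.

```bash
python3 -m crank '[[-1,[-0.1,0.46,0],[0,0,0]],[-1,[-0.1,0.46,0],[0,0,0]],[-1,[-0.1,0.46,0],[0,0,0]],[-1,[-0.1,0.46,0],[0,0,0]],[-1,[-0.1,0.46,0],[0,0,0]]]'
python3 -m crank '[[-1,[-0.1,0.46,0],[0,0,0]],[-1,[-0.1,0.46,0],[0,0,0]],[-1,[-0.1,0.46,0],[0,0,0]],[-1,[0,0,0],[0,0,0]],[-1,[0,0,0],[0,0,0]]]'
python3 -c "
from h import *;st();plan([.6703,.0249,.18],down(np.radians(67.2)))"
```

```text
clock: 19.1
position: [0.5776, 0.0872, 0.2682]
ee_rot: [0.833, 0.554, -0.0, -0.0]
ft_force: [0.4, 1.4, -3.8]
grip_width: 0.59
clock: 19.6
position: [0.6692, 0.0228, 0.2673]
ee_rot: [0.833, 0.553, -0.001, -0.001]
ft_force: [-0.1, 0.4, -4.6]
grip_width: 0.589
t 19.6 pos [0.6692 0.0228 0.2673] toolx [0.3883 0.9216 0.0001] toolz [-0.0018  0.0008 -1.    ] F [-0.1105  0.4412 -4.63  ] g 0.589
shift tot [0.03   0.005  1.0914] rows>= 1.7469965206030906
turn tot [-0.0025 -0.0001 -0.001 ] rows>= 0.014444084899826074
shift after turn [0.0301 0.0029 1.0915]
```

```bash
python3 -m crank '[[-1,[0.03,0,0.3],[0,0,0]],[-1,[0,0,0.4],[0,0,0]],[-1,[0,0,0.3],[0,0,0]],[-1,[0,0,0.1],[0,0,0]],[-1,[0,0,0],[0,0,0]]]'
python3 -m crank '[[-1,[0,0,0],[0,0,0]],[-1,[0,0,0],[0,0,0]],[-1,[0,0,0],[0,0,0]],[-1,[0,0,0],[0,0,0]],[-1,[0,0,0],[0,0,0]]]'
python3 -c "
from h import *;st();plan([.6703,.0249,.18],down(np.radians(67.2)));snap('wrist','w5');snap('scene','s3',(160,150,310,290),4)"
```

```text
clock: 20.1
position: [0.669, 0.0261, 0.1799]
ee_rot: [0.833, 0.554, -0.001, -0.0]
ft_force: [1.3, 0.3, -3.8]
grip_width: 0.59
clock: 20.6
position: [0.6699, 0.0257, 0.1808]
ee_rot: [0.833, 0.553, 0.0, 0.0]
ft_force: [-0.1, -0.0, -5.3]
grip_width: 0.593
t 20.6 pos [0.6699 0.0257 0.1808] toolx [0.3881 0.9216 0.0001] toolz [ 0.0004 -0.0001 -1.    ] F [-0.1073 -0.0126 -5.3398] g 0.593
shift tot [-0.0077  0.0088  0.0104] rows>= 0.025032234558746334
turn tot [ 0.0006 -0.0001 -0.0008] rows>= 0.005079803494143816
shift after turn [-0.0077  0.0088  0.0104]
```

View pics/w5.png

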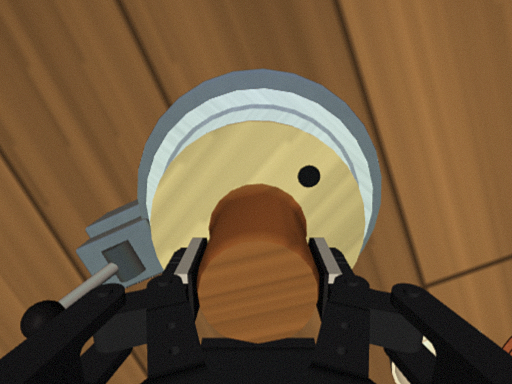

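View pics/s3.png

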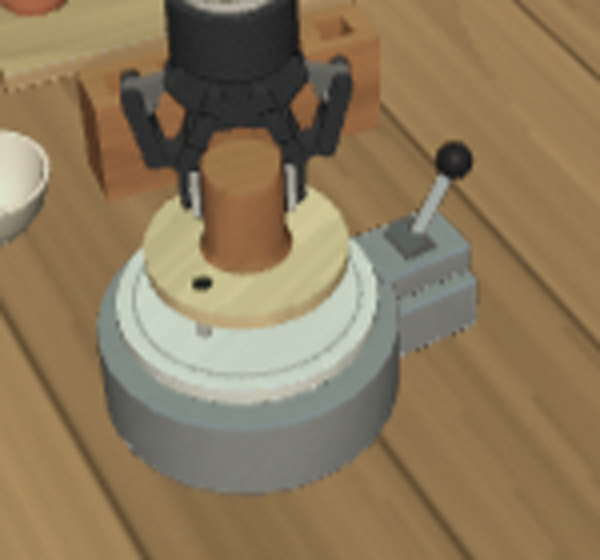

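The chuck sits concentrically over the pins and a pin shows right below its hole. I'll lower it in small steps, watching force.

```bash
python3 -m crank '[[-1,[-0.01,0.01,0.05],[0,0,0]],[-1,[0,0,0.04],[0,0,0]],[-1,[0,0,0.04],[0,0,0]],[-1,[0,0,0.04],[0,0,0]],[-1,[0,0,0],[0,0,0]]]'
python3 -m crank '[[-1,[0,0,0.04],[0,0,0]],[-1,[0,0,0.04],[0,0,0]],[-1,[0,0,0],[0,0,0]],[-1,[0,0,0],[0,0,0]],[-1,[0,0,0],[0,0,0]]]'
```

```text
clock: 21.2
position: [0.6699, 0.0246, 0.1662]
ee_rot: [0.833, 0.553, -0.0, -0.0]
ft_force: [-0.2, -0.3, -5.1]
grip_width: 0.589
clock: 21.7
position: [0.6703, 0.0247, 0.1607]
ee_rot: [0.833, 0.553, 0.0, 0.0]
ft_force: [-0.8, -0.4, -3.8]
grip_width: 0.587
```

```bash
python3 -m crank '[[-1,[0,0,0.04],[0,0,0]],[-1,[0,0,0.04],[0,0,0]],[-1,[0,0,0.03],[0,0,0]],[-1,[0,0,0],[0,0,0]],[-1,[0,0,0],[0,0,0]]]'
python3 -m crank '[[-1,[0,0,0.04],[0,0,0]],[-1,[0,0,0],[0,0,0]],[-1,[0,0,0],[0,0,0]],[-1,[0,0,0],[0,0,0]],[-1,[0,0,0],[0,0,0]]]'
```

```text
clock: 22.2
position: [0.6702, 0.0247, 0.1516]
ee_rot: [0.833, 0.553, -0.0, -0.0]
ft_force: [-0.7, 0.3, -5.5]
grip_width: 0.592
clock: 22.7
position: [0.6703, 0.0247, 0.1486]
ee_rot: [0.833, 0.553, 0.0, 0.0]
ft_force: [-0.3, 0.3, -5.0]
grip_width: 0.593
```

```bash
python3 -m crank '[[-1,[0,0,0.02],[0,0,0]],[-1,[0,0,0],[0,0,0]],[-1,[0,0,0.02],[0,0,0]],[-1,[0,0,0],[0,0,0]],[-1,[0,0,0],[0,0,0]]]'
python3 -c "
from h import *;st();snap('scene','s4',(160,150,310,290),4)"
```

```text
clock: 23.2
position: [0.6704, 0.0248, 0.1476]
ee_rot: [0.833, 0.553, 0.0, 0.001]
ft_force: [-9.4, -1.3, 13.7]
grip_width: 0.591
t 23.2 pos [0.6704 0.0248 0.1476] toolx [ 0.3882  0.9216 -0.0001] toolz [ 0.0013 -0.0007 -1.    ] F [-9.371  -1.2858 13.6732] g 0.591
```

View pics/s4.png

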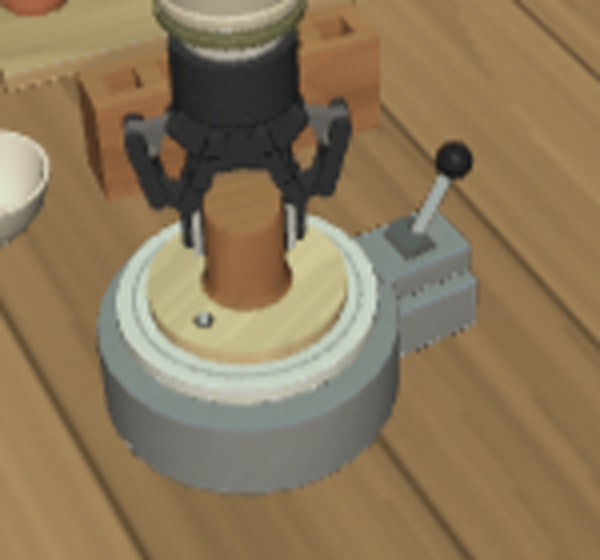

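It's seated, with a pin showing through the hole. Releasing and rising.

```bash
python3 -m crank '[[-1,[0,0,-0.02],[0,0,0]],[-1,[0,0,0],[0,0,0]],[1,[0,0,0],[0,0,0]],[1,[0,0,0],[0,0,0]],[1,[0,0,0],[0,0,0]]]'
python3 -m crank '[[1,[0,0,0],[0,0,0]],[1,[0,0,-0.2],[0,0,0]],[1,[0,0,-0.5],[0,0,0]],[1,[0,0,-0.5],[0,0,0]],[1,[0,0,0],[0,0,0]]]'
python3 -c "
from h import *;st();snap('scene','s5',(160,150,310,290),4);snap('wrist','w6')"
```

```text
clock: 23.75
position: [0.6704, 0.0247, 0.1468]
ee_rot: [0.833, 0.553, 0.0, 0.0]
ft_force: [-0.6, -0.3, -0.2]
grip_width: 0.998
clock: 24.25
position: [0.6725, 0.0256, 0.2507]
ee_rot: [0.833, 0.553, 0.004, 0.002]
ft_force: [0.7, 0.1, -0.4]
grip_width: 0.997
t 24.25 pos [0.6725 0.0256 0.2507] toolx [0.3881 0.9216 0.0048] toolz [ 0.01    0.001  -0.9999] F [ 0.6747  0.1056 -0.3936] g 0.997
```

View pics/s5.png

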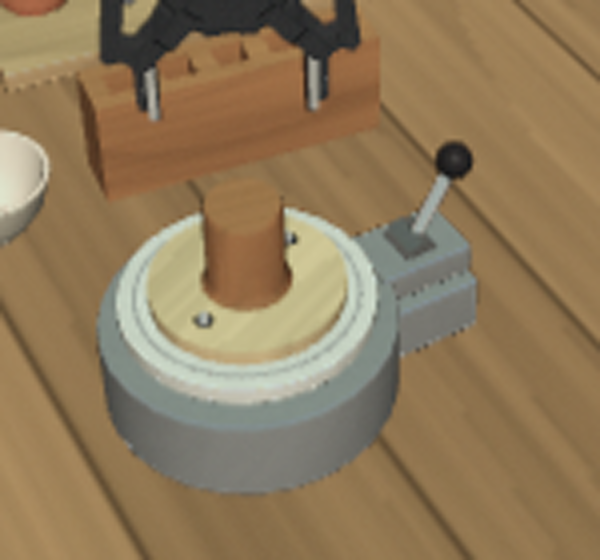

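View pics/w6.png

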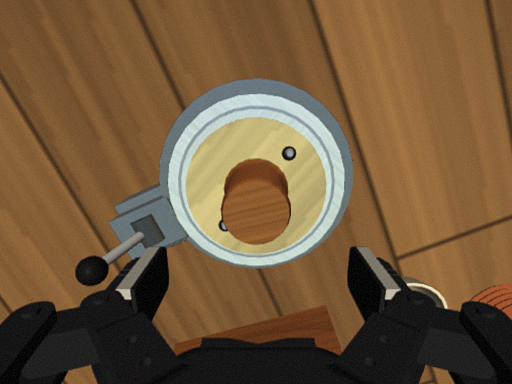

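Both pins are through and the chuck sits flat. Next I'll triangulate the lever ball.

```bash
python3 - <<'E'
from h import *
rs=[]
for n,b in (('s5',(255,175,295,200)),('w6',(70,250,115,290))):
    c,im=load(n); ct=cent(im,(0,0,0),(180,255,60),b); (u,v),r=cv2.minEnclosingCircle(ct); print(n,u,v,r); rs.append(ray(c,(u,v)))
c=cam("top"); rs.append(ray(c,(247.1,213.6)))
print(tri(rs)); print(tri(rs[:2]))
for p,d in rs:
    d=d/np.linalg.norm(d); X=tri(rs)-p; print("res",np.linalg.norm(X-d*(X@d)))
X=tri(rs); A=np.array([.6703,.0249]); print(np.linalg.norm(X[:2]-A),X[:2]-A); st()
E
```

```text
s5 273.1363525390625 189.86363220214844 4.289726734161377
w6 92.0 270.5 17.270015716552734
[0.5138 0.0214 0.1305]
[0.5153 0.0224 0.1323]
res 0.0007855542620990558
res 0.0004403535659294339
res 0.0005226809157804392
0.15654548796478768 [-0.1565 -0.0035]
t 24.35 pos [0.6708 0.0249 0.245 ] toolx [0.3881 0.9216 0.0011] toolz [ 0.003 -0.    -1.   ] F [ 0.3125  0.6999 -0.3325] g 0.999
```

The ball is at (0.514, 0.022, 0.131), with residuals under 1 mm. I'll close the fingers, go behind the lever at x≈0.46 and lower.

```bash
python3 -m crank '[[-1,[0,0,0],[0,0,-0.17]],[-1,[0,0,0],[0,0,-0.17]],[-1,[0,0,0],[0,0,-0.165]],[-1,[0,-0.3,0],[0,0,0]],[-1,[0,-0.4,0],[0,0,0]]]' 40
python3 -m crank '[[-1,[0,-0.5,0],[0,0,0]],[-1,[0,-0.5,0],[0,0,0]],[-1,[0,-0.5,0],[0,0,0]],[-1,[0,-0.4,0],[0,0,0]],[-1,[0,0,0],[0,0,0]]]'
python3 -c "
from h import *;st();plan([.46,.0222,.142],down(np.pi/2))"
```

```text
clock: 24.85
position: [0.6135, 0.0247, 0.2412]
ee_rot: [0.708, 0.706, -0.0, -0.001]
ft_force: [-0.1, 0.1, 1.8]
grip_width: 0.143
clock: 25.35
position: [0.4589, 0.0248, 0.2423]
ee_rot: [0.708, 0.706, -0.002, 0.001]
ft_force: [0.3, -0.7, 0.4]
grip_width: -0.001
t 25.35 pos [0.4589 0.0248 0.2423] toolx [ 0.0023  1.     -0.0035] toolz [-0.0017 -0.0034 -1.    ] F [ 0.3475 -0.7129  0.3648] g -0.001
shift tot [-0.0277  0.0161  1.2544] rows>= 2.007650882167633
turn tot [-0.0022  0.0044 -0.003 ] rows>= 0.030198329807089298
shift after turn [-0.032   0.0139  1.2543]
```

```bash
python3 -m crank '[[-1,[-0.03,0,0.4],[0,0,0]],[-1,[0,0,0.45],[0,0,0]],[-1,[0,0,0.4],[0,0,0]],[-1,[0,0,0],[0,0,0]],[-1,[0,0.15,0],[0,0,0]]]'
python3 -m crank '[[-1,[0,0.12,0],[0,0,0]],[-1,[0,0.12,0],[0,0,0]],[-1,[0,0.12,0],[0,0,0]],[-1,[0,0.12,0],[0,0,0]],[-1,[0,0.12,0],[0,0,0]]]'
python3 -c "
from h import *;st();snap('scene','s6',(160,150,310,290),4)"
```

```text
clock: 25.85
position: [0.4734, 0.0229, 0.1429]
ee_rot: [0.708, 0.707, -0.001, -0.001]
ft_force: [-0.2, 0.2, 1.2]
grip_width: -0.001
clock: 26.35
position: [0.5232, 0.0225, 0.1432]
ee_rot: [0.708, 0.706, 0.0, 0.0]
ft_force: [-1.7, -0.1, 1.1]
grip_width: -0.002
t 26.35 pos [0.5232 0.0225 0.1432] toolx [ 0.0021  1.     -0.0001] toolz [ 0.0004 -0.0001 -1.    ] F [-1.7072 -0.052   1.0711] g -0.002
```

View pics/s6.png

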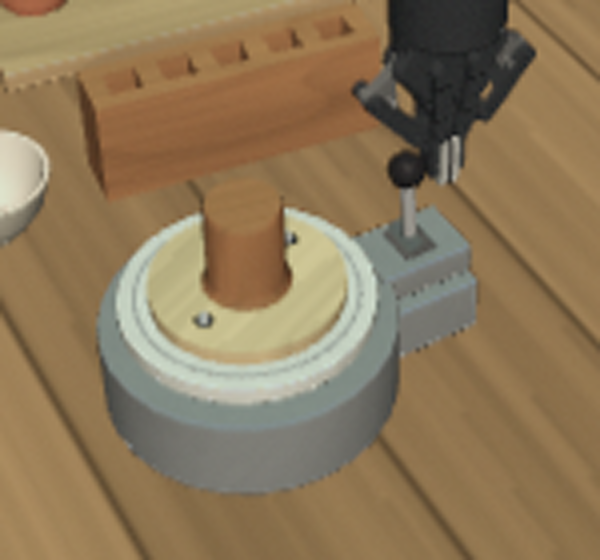

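The lever has come upright and moves easily with about 2 N, so I'll keep pushing to the stop.

```bash
python3 -m crank '[[-1,[0,0.1,0],[0,0,0]],[-1,[0,0.1,0],[0,0,0]],[-1,[0,0.1,0],[0,0,0]],[-1,[0,0,0],[0,0,0]],[-1,[0,0,0],[0,0,0]]]'
python3 -m crank '[[-1,[0,0.06,0],[0,0,0]],[-1,[0,0,0],[0,0,0]],[-1,[0,0.03,0],[0,0,0]],[-1,[0,0,0],[0,0,0]],[-1,[0,0,0],[0,0,0]]]'
```

```text
clock: 26.9
position: [0.5464, 0.0226, 0.1429]
ee_rot: [0.708, 0.706, 0.0, -0.0]
ft_force: [-0.5, 0.6, -0.2]
grip_width: 0.006
clock: 27.4
position: [0.5533, 0.0225, 0.1429]
ee_rot: [0.708, 0.706, -0.0, 0.0]
ft_force: [-1.4, -1.0, -0.5]
grip_width: 0.001
```

```bash
python3 -m crank '[[-1,[0,0.04,0],[0,0,0]],[-1,[0,0,0],[0,0,0]],[-1,[0,0.03,0],[0,0,0]],[-1,[0,0,0],[0,0,0]],[-1,[0,0,0],[0,0,0]]]'
python3 -m crank '[[-1,[0,0.03,0],[0,0,0]],[-1,[0,0,0],[0,0,0]],[-1,[0,0,0],[0,0,0]],[-1,[0,0,0],[0,0,0]],[-1,[0,0,0],[0,0,0]]]'
python3 -c "
from h import *;st();snap('scene','s7',(160,150,310,290),4)"
```

```text
clock: 27.9
position: [0.555, 0.0226, 0.1422]
ee_rot: [0.708, 0.707, -0.004, -0.003]
ft_force: [-24.0, -1.0, 14.3]
grip_width: -0.002
clock: 28.4
position: [0.5555, 0.0225, 0.1419]
ee_rot: [0.707, 0.707, -0.006, -0.004]
ft_force: [-35.0, -2.2, 21.0]
grip_width: -0.003
t 28.4 pos [0.5555 0.0225 0.1419] toolx [ 0.001   1.     -0.0029] toolz [-0.0138 -0.0029 -0.9999] F [-34.9628  -2.1822  20.9731] g -0.003
```

View pics/s7.png

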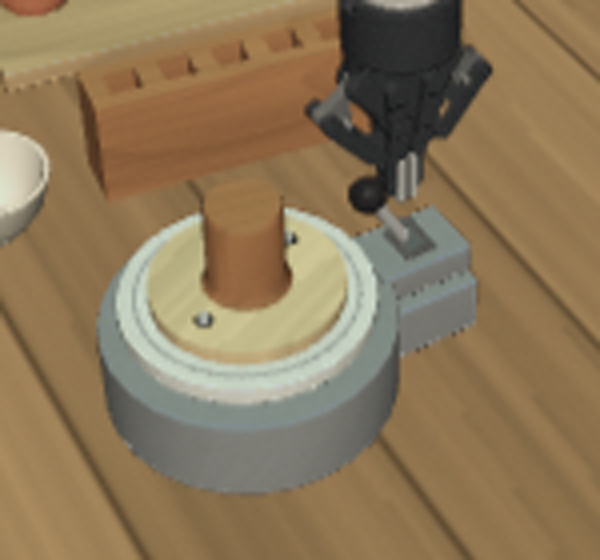

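The end stop is reached at about the predicted position (contact force rose sharply). I'll back off, rise, open, and turn to yaw 180° so the jaws lie across the rack row.

```bash
python3 -m crank '[[-1,[0,-0.2,0],[0,0,0]],[-1,[0,-0.4,0],[0,0,0]],[-1,[0,0,-0.5],[0,0,0]],[-1,[0,0,-0.5],[0,0,0]],[-1,[0,0,-0.5],[0,0,0]]]'
python3 -m crank '[[1,[0,0,-0.45],[0,0,-0.17]],[1,[0,0,0],[0,0,-0.17]],[1,[0,0,0],[0,0,-0.17]],[1,[0,0,0],[0,0,-0.17]],[1,[0,0,0],[0,0,-0.17]]]'
python3 -m crank '[[1,[0,0,0],[0,0,-0.17]],[1,[0,0,0],[0,0,-0.17]],[1,[0,0,0],[0,0,-0.17]],[1,[0,0,0],[0,0,-0.17]],[1,[0,0,0],[0,0,-0.17]]]'
python3 -m crank '[[1,[0,0,0],[0,0,-0.15]],[1,[0,0,0],[0,0,-0.15]],[1,[0,0.5,0],[0,0,0]],[1,[0,0.5,0],[0,0,0]],[1,[0,0.5,0],[0,0,0]]]'
python3 -m crank '[[1,[0,0.5,0],[0,0,0]],[1,[0,0.4,0],[0,0,0]],[1,[0,0,0],[0,0,0]],[1,[0,0,0],[0,0,0]],[1,[0,0,0],[0,0,0]]]'
python3 -c "
from h import *;st();snap('wrist','r1');snap('scene','s8',(160,150,430,350),2.8)"
```

```text
clock: 28.95
position: [0.5132, 0.0226, 0.2646]
ee_rot: [0.708, 0.707, 0.0, 0.0]
ft_force: [0.9, -0.6, -0.4]
grip_width: 0.005
clock: 29.45
position: [0.5136, 0.0226, 0.2992]
ee_rot: [0.435, 0.901, 0.0, 0.001]
ft_force: [-0.2, 0.2, -0.2]
grip_width: 0.843
clock: 29.95
position: [0.5136, 0.0226, 0.2991]
ee_rot: [0.116, 0.993, -0.0, 0.0]
ft_force: [0.8, 0.6, 0.3]
grip_width: 0.997
clock: 30.45
position: [0.5138, 0.1436, 0.2992]
ee_rot: [0.002, 1.0, -0.0, 0.001]
ft_force: [0.9, -0.0, 0.2]
grip_width: 1.0
clock: 30.95
position: [0.5143, 0.2134, 0.2988]
ee_rot: [0.002, 1.0, -0.0, 0.0]
ft_force: [-0.6, -0.2, 0.0]
grip_width: 0.998
t 30.95 pos [0.5143 0.2134 0.2988] toolx [-1.      0.0035 -0.0003] toolz [ 0.0003 -0.0006 -1.    ] F [-0.6177 -0.1729  0.0094] g 0.998
```

View pics/r1.png

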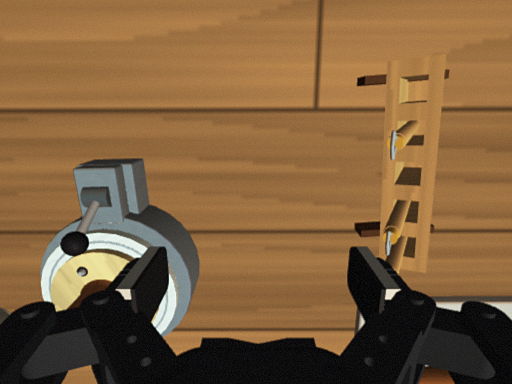

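View pics/s8.png

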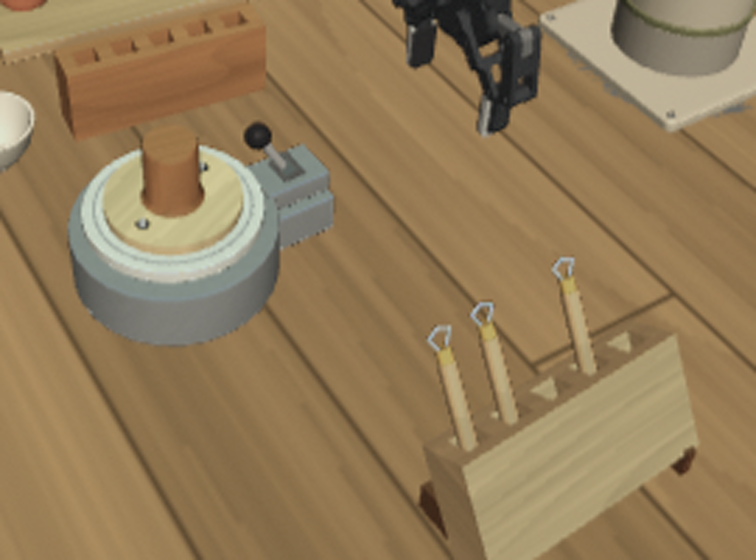

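The lever is fully over. In the wrist view the tools are at the right, with the well-5 tool hidden by a finger, so I'll shift for two cleaner views.

```bash
python3 -m crank '[[1,[-0.4,0,0],[0,0,0]],[1,[-0.4,0,0],[0,0,0]],[1,[-0.3,0,0],[0,0,0]],[1,[0,0,0],[0,0,0]],[1,[0,0,0],[0,0,0]]]'
python3 -c "
from h import *;st();snap('wrist','r2',(350,0,512,260),2.3)"
python3 -m crank '[[1,[0,0.4,0],[0,0,0]],[1,[0,0.4,0],[0,0,0]],[1,[0,0.5,0],[0,0,0]],[1,[0,0,0],[0,0,0]],[1,[0,0,0],[0,0,0]]]'
python3 -c "
from h import *;st();snap('wrist','r3',(200,0,400,250),2.4)"
```

```text
clock: 31.55
position: [0.6019, 0.2138, 0.2986]
ee_rot: [0.002, 1.0, 0.0, -0.0]
ft_force: [-0.2, 0.9, -0.6]
grip_width: 1.002
t 31.55 pos [0.6019 0.2138 0.2986] toolx [-1.      0.0031  0.0007] toolz [-0.0007  0.0003 -1.    ] F [-0.1707  0.858  -0.6097] g 1.002
clock: 32.1
position: [0.6008, 0.3196, 0.2994]
ee_rot: [-0.0, 1.0, 0.0, 0.0]
ft_force: [-0.3, 0.0, -0.1]
grip_width: 0.998
t 32.1 pos [0.6008 0.3196 0.2994] toolx [-1.     -0.0008 -0.0004] toolz [ 0.0004  0.0001 -1.    ] F [-0.2813  0.031  -0.0653] g 0.998
```

View pics/r2.png

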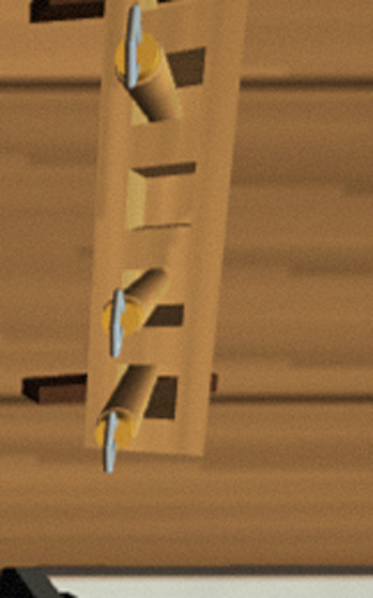

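View pics/r3.png

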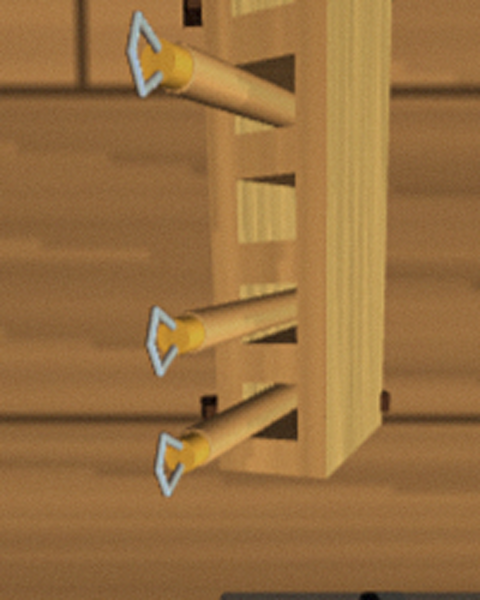

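Both views show all three loops and ferrules. I'll triangulate the loop apexes and ferrule ends.

```bash
python3 - <<'E'
from h import *
c2,_=load('r2'); c3,_=load('r3')
f2=lambda x,y:(350+(x+.5)/2.3-.5,(y+.5)/2.3-.5); f3=lambda x,y:(200+(x+.5)/2.4-.5,(y+.5)/2.4-.5)
D={"2":((134,46),(131,52),(139,58),(188,69)),"4":((117,323),(151,342),(122,315),(200,331)),"5":((110,441),(161,464),(115,427),(204,445))}
for k,(a2,a3,b2,b3) in D.items():
    out=[]
    for p,q in ((a2,a3),(b2,b3)):
        r=[ray(c2,f2(*p)),ray(c3,f3(*q))]; X=tri(r); out.append(X)
        pp,d=r[0]; d=d/np.linalg.norm(d); e=X-pp; res=np.linalg.norm(e-d*(e@d)); print(k,X,"res",res)
    v=out[0]-out[1]; print("  axis",v/np.linalg.norm(v),np.linalg.norm(v))
# rack edges: corners r2 lower corners of face
print(onz(c2,f2(86,447),.092),onz(c2,f2(204,457),.118),onz(c3,f3(220,470),.092),onz(c3,f3(326,478),.118))
E
```

```text
2 [0.4734 0.318  0.185 ] res 0.00026159829789203725
2 [0.4687 0.3366 0.1477] res 0.00046577522956317357
  axis [ 0.1108 -0.4441  0.8891] 0.04198461262796563
4 [0.5555 0.3241 0.1833] res 0.00010677707821081918
4 [0.5559 0.3428 0.1463] res 0.0002775090106715687
  axis [-0.0109 -0.4507  0.8926] 0.041417126904054635
5 [0.5967 0.3277 0.1815] res 5.3901208427249416e-05
5 [0.5996 0.3453 0.147 ] res 0.0007282840350196564
  axis [-0.0758 -0.4531  0.8882] 0.03876065383176158
[0.6244 0.359  0.092 ] [0.6218 0.401  0.118 ] [0.6249 0.3581 0.092 ] [0.6209 0.4009 0.118 ]
```

The tools lie parallel, about 5 mm down on the lower walls of their wells, with the rack's x axis at about 4.2°. I'll start with the isolated one in well 2: move above it, then tilt 30°.

```bash
python3 -m crank '[[1,[0.5,-0.15,0],[0,0,0]],[1,[0.5,-0.15,0],[0,0,0]],[1,[0.5,-0.15,0],[0,0,0]],[1,[0,0,0],[0,0,-0.094]],[1,[0,0,0],[-0.167,0,0]]]'
python3 -m crank '[[1,[0,0,0],[-0.167,0,0]],[1,[0,0,0],[-0.167,0,0]],[1,[0,0,0],[-0.166,0,0]],[1,[0,0,0],[0,0,0]],[1,[0,0,0],[0,0,0]]]'
cat >> h.py <<'E'
u=np.array([.0365,-.4987,.866]); rx=np.array([.9973,.0732,0]); 
RT=R.from_matrix(np.array([-rx,np.cross(-u,-rx),-u]).T)
E
python3 -c "
from h import *;st();T=np.array([.4734,.318,.185])-.042*u;plan(T+.11*u,RT)"
```

```text
clock: 32.65
position: [0.4788, 0.2854, 0.2994]
ee_rot: [-0.041, 0.997, 0.065, -0.001]
ft_force: [-0.4, 0.7, -0.2]
grip_width: 1.006
clock: 33.15
position: [0.4824, 0.2807, 0.2985]
ee_rot: [-0.033, 0.966, 0.257, -0.009]
ft_force: [-0.3, 1.1, -0.3]
grip_width: 0.997
t 33.15 pos [0.4824 0.2807 0.2985] toolx [-0.9977 -0.0682  0.0005] toolz [-0.0344  0.4959 -0.8677] F [-0.3388  1.0867 -0.2516] g 0.997
shift tot [ 0.0787 -0.2982  0.6162] rows>= 1.1024548379772434
turn tot [-0.0044  0.0025 -0.0058] rows>= 0.040535295657135664
shift after turn [ 0.0788 -0.2999  0.6153]
```

```bash
python3 -m crank '[[1,[0.08,-0.3,0],[0,0,0]],[1,[0,0,0.31],[0,0,0]],[1,[0,0,0.3],[0,0,0]],[1,[0,0,0],[0,0,0]],[1,[0,0,0],[0,0,0]]]'
python3 -c "
from h import *;st();T=np.array([.4734,.318,.185])-.042*u;plan(T,RT);snap('wrist','r4')"
```

```text
clock: 33.65
position: [0.4744, 0.2874, 0.2455]
ee_rot: [-0.037, 0.965, 0.258, -0.009]
ft_force: [0.4, -0.1, 0.4]
grip_width: 1.0
t 33.65 pos [0.4744 0.2874 0.2455] toolx [-0.9971 -0.0757 -0.0006] toolz [-0.0372  0.4977 -0.8666] F [ 0.3769 -0.0619  0.3986] g 1.0
shift tot [-0.0161 -0.0454  1.3711] rows>= 2.195149806602756
turn tot [-0.0015 -0.001   0.0032] rows>= 0.019158660426359726
shift after turn [-0.0152 -0.047   1.3711]
```

View pics/r4.png

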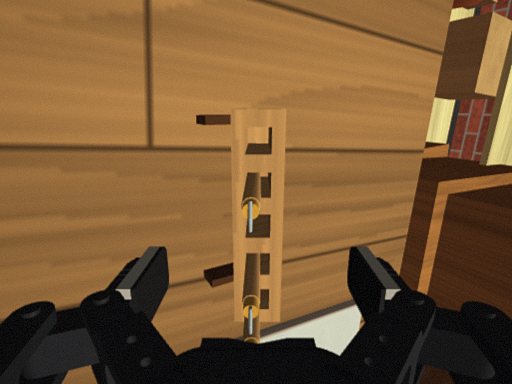

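The rack is now square in the image, and the well-2 tool (251,207) is centred between the jaws. Approaching along its axis and gripping.

```bash
python3 -m crank '[[1,[-0.015,-0.045,0.2],[0,0,0]],[1,[0,0,0.3],[0,0,0]],[1,[0,0,0.4],[0,0,0]],[1,[0,0,0.3],[0,0,0]],[1,[0,0,0.15],[0,0,0]]]'
python3 -c "
from h import *;T=np.array([.4734,.318,.185])-.042*u;plan(T,RT);st();snap('wrist','r5')"
```

```text
clock: 34.2
position: [0.4725, 0.3375, 0.1489]
ee_rot: [-0.035, 0.965, 0.259, -0.01]
ft_force: [-0.5, -0.6, 0.5]
grip_width: 0.998
shift tot [0.006  0.0148 0.0122] rows>= 0.03222884015845155
turn tot [-0.0003 -0.0003 -0.0002] rows>= 0.0025874078176567096
shift after turn [0.006  0.0148 0.0122]
t 34.2 pos [0.4725 0.3375 0.1489] toolx [-0.9973 -0.0732  0.0002] toolz [-0.0368  0.4985 -0.8661] F [-0.4758 -0.5859  0.4836] g 0.998
```

View pics/r5.png

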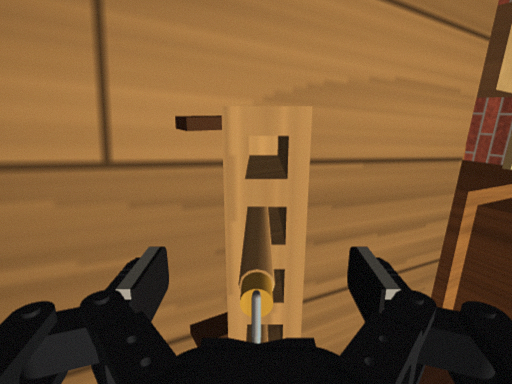

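```bash
python3 -m crank '[[-1,[0,0,0],[0,0,0]],[-1,[0,0,0],[0,0,0]],[-1,[0,0,0],[0,0,0]],[-1,[0,0,0],[0,0,0]],[-1,[0,0,0],[0,0,0]]]' 35
python3 -m crank '[[-1,[0,0,0],[0,0,0]],[-1,[0,0,0],[0,0,0]],[-1,[0,0,0],[0,0,0]],[-1,[0,0,0],[0,0,0]],[-1,[0,0,-0.1],[0,0,0]]]'
python3 -m crank '[[-1,[0,0,-0.3],[0,0,0]],[-1,[0,0,-0.3],[0,0,0]],[-1,[0,0,-0.3],[0,0,0]],[-1,[0,0,-0.3],[0,0,0]],[-1,[0,0,0],[0,0,0]]]'
python3 -c "
from h import *;st();snap('wrist','r6');snap('scene','s9',(250,100,450,350),2.4)"
```

```text
clock: 34.75
position: [0.4733, 0.3364, 0.1498]
ee_rot: [-0.034, 0.965, 0.259, -0.009]
ft_force: [0.6, -2.6, 6.2]
grip_width: 0.163
clock: 35.25
position: [0.4725, 0.3329, 0.156]
ee_rot: [-0.035, 0.965, 0.259, -0.01]
ft_force: [0.3, -0.0, -0.7]
grip_width: 0.165
clock: 35.75
position: [0.4782, 0.2835, 0.2415]
ee_rot: [-0.034, 0.965, 0.259, -0.007]
ft_force: [0.3, 0.1, -1.0]
grip_width: 0.166
t 35.75 pos [0.4782 0.2835 0.2415] toolx [-0.9976 -0.0693 -0.0031] toolz [-0.032   0.4988 -0.8661] F [ 0.2784  0.097  -1.0409] g 0.166
```

View pics/r6.png

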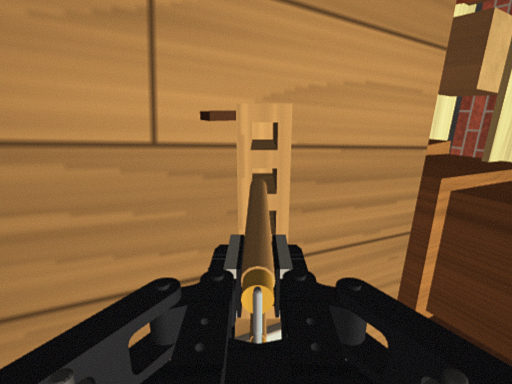

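View pics/s9.png

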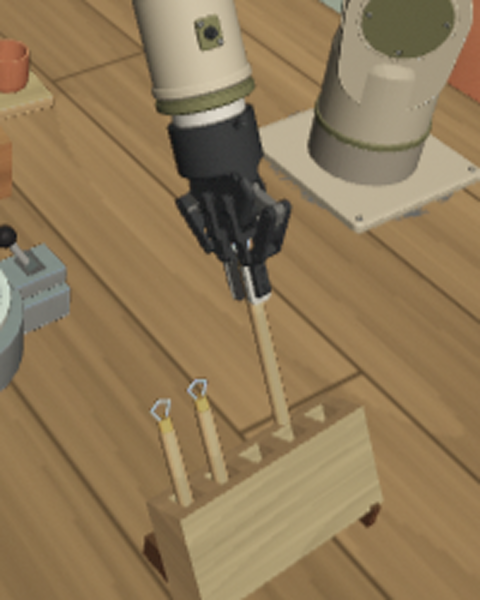

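The tool is out of its well and held straight between the pads. I'll lift, untilt, and raise it to travel height.

```bash
python3 -m crank '[[-1,[0,0,-0.4],[0,0,0]],[-1,[0,0,-0.4],[0,0,0]],[-1,[0,0,0],[0.167,0,0]],[-1,[0,0,0],[0.167,0,0]],[-1,[0,0,0],[0.167,0,0]]]'
python3 -m crank '[[-1,[0,0,0],[0.166,0,0]],[-1,[0,0,-0.4],[0,0,0.1]],[-1,[0,0,-0.4],[0,0,0.1]],[-1,[0,0,0],[0,0,0]],[-1,[0,0,0],[0,0,0]]]'
python3 -c "
from h import *;st();c,im=snap('wrist','r7');plan([.4874,-.1948,.37],down(np.radians(174)))
o=manip.get_obs();T=R.from_quat(o['ee_rot'])
for z in (.14,.148): print(proj(c,np.array(o['position'])+T.apply([0,0,z])))
"
```

```text
clock: 36.35
position: [0.4794, 0.252, 0.2946]
ee_rot: [-0.035, 0.997, 0.062, -0.001]
ft_force: [0.2, 0.6, -0.6]
grip_width: 0.162
clock: 36.85
position: [0.4785, 0.2535, 0.358]
ee_rot: [0.041, 0.999, -0.0, -0.0]
ft_force: [0.7, -0.7, -1.3]
grip_width: 0.167
t 36.85 pos [0.4785 0.2535 0.358 ] toolx [-0.9966  0.0829  0.0004] toolz [-0.0004 -0.0002 -1.    ] F [ 0.7164 -0.7342 -1.2929] g 0.167
shift tot [-0.5784 -5.5684 -0.1537] rows>= 8.960795142800213
turn tot [-0.0012 -0.0017  0.027 ] rows>= 0.14251820604842283
shift after turn [-0.6966 -5.5548 -0.1579]
[256.1354 190.4599]
[256.1738 188.145 ]
```

View pics/r7.png

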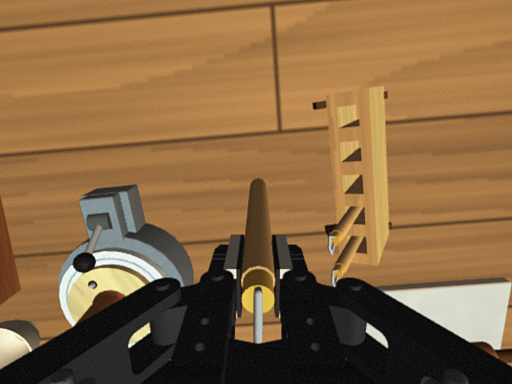

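The handle end is at about (258,187) and a straight hold predicts (256,188), so it's held straight. Carrying it to the caddy well nearest the robot.

```bash
python3 -m crank '[[-1,[-0.06,-0.55,0],[0,0,0]],[-1,[-0.06,-0.55,0],[0,0,0]],[-1,[-0.06,-0.55,0],[0,0,0]],[-1,[-0.06,-0.55,0],[0,0,0]],[-1,[-0.06,-0.55,0],[0,0,0]]]'
python3 -m crank '[[-1,[-0.06,-0.55,0],[0,0,0]],[-1,[-0.06,-0.55,0],[0,0,0]],[-1,[-0.06,-0.55,0],[0,0,0]],[-1,[-0.06,-0.55,0],[0,0,0]],[-1,[-0.06,-0.55,0],[0,0,0]]]'
python3 -m crank '[[-1,[0,0,0.3],[0,0,0]],[-1,[0,0,0.3],[0,0,0]],[-1,[0,0,0],[0,0,0]],[-1,[0,0,0],[0,0,0]],[-1,[0,0,0],[0,0,0]]]'
python3 -c "
from h import *;st();c,im=snap('wrist','r8');plan([.4874,-.1948,.30],down(np.radians(174)))
o=manip.get_obs();T=R.from_quat(o['ee_rot'])
for z in (.14,.148): print(proj(c,np.array(o['position'])+T.apply([0,0,z])))
print('well proj',proj(c,[.4874,-.1948,.09]))
"
```

```text
clock: 37.4
position: [0.4832, 0.0293, 0.3573]
ee_rot: [0.043, 0.999, -0.0, -0.001]
ft_force: [0.4, -0.1, -0.1]
grip_width: 0.163
clock: 37.9
position: [0.4883, -0.1917, 0.3572]
ee_rot: [0.043, 0.999, 0.0, -0.001]
ft_force: [0.8, -0.1, 0.6]
grip_width: 0.166
clock: 38.4
position: [0.4895, -0.1895, 0.3117]
ee_rot: [0.042, 0.999, -0.0, 0.0]
ft_force: [0.4, -0.6, 0.3]
grip_width: 0.159
t 38.4 pos [ 0.4895 -0.1895  0.3117] toolx [-0.9964  0.0844 -0.0008] toolz [ 0.0008 -0.0005 -1.    ] F [ 0.411  -0.6184  0.2733] g 0.159
shift tot [ 0.0226 -0.0684  0.148 ] rows>= 0.26340305190848085
turn tot [-0.0009  0.0016  0.0256] rows>= 0.135137577398919
shift after turn [ 0.021 -0.069  0.148]
[256.8164 191.0379]
[256.8397 188.7134]
well proj [252.3371 170.3144]
```

View pics/r8.png

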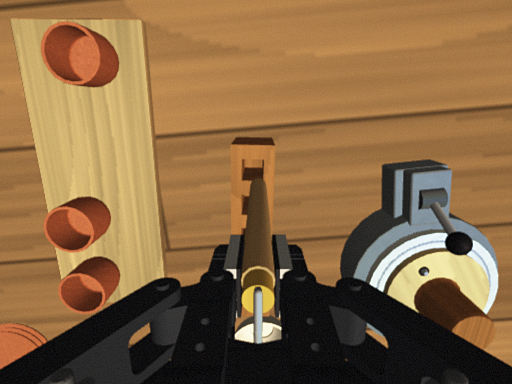

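The cups on the board look changed: the middle one at (78,225) is now close to the far one at (90,283). I'll measure that before going on.

```bash
python3 - <<'E'
from h import *
c,im=load('r8')
for uv in ((78,54),(72,228),(85,292)): print(onz(c,uv,.073))
c,im=snap('top','t2',(290,110,440,300),3)
hsv=cv2.cvtColor(im,cv2.COLOR_BGR2HSV); m=((hsv[...,0]<12)&(hsv[...,1]>130)&(hsv[...,2]>60)).astype('uint8')
n,l,s,ce=cv2.connectedComponentsWithStats(m)
for i in range(1,n):
    if 100<s[i,4]<3000 and ce[i][1]>150: print(s[i],ce[i],onz(c,ce[i],.055))
E
```

```text
[ 0.3474 -0.3717  0.073 ]
[ 0.5455 -0.43    0.073 ]
[ 0.6385 -0.4363  0.073 ]
```

View pics/t2.png

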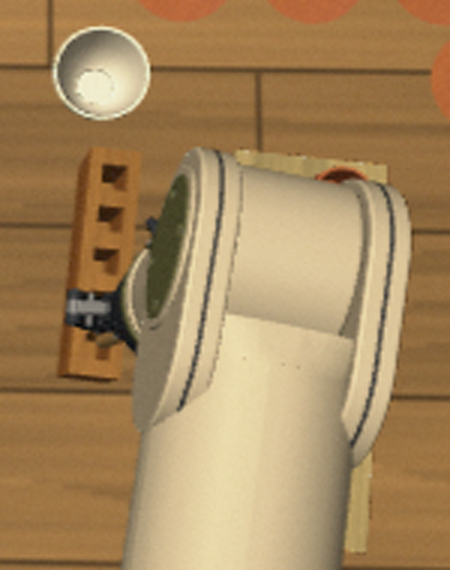

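```bash
python3 - <<'E'
from h import *
snap('scene','s10')
a=np.hstack([cv2.resize(load(n)[1][100:200,130:290],None,fx=2.4,fy=2.4) for n in ('s5','s8')]); b=np.hstack([cv2.resize(load(n)[1][100:200,130:290],None,fx=2.4,fy=2.4) for n in ('s9','s10')])
cv2.imwrite("pics/cmp.png",np.vstack([a,b]))
E
```

```text
(no output)
```

View pics/cmp.png

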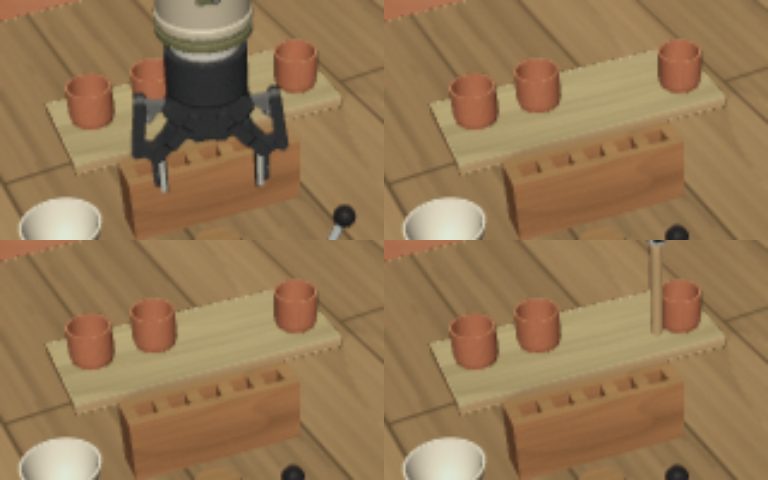

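View pics/s10.png

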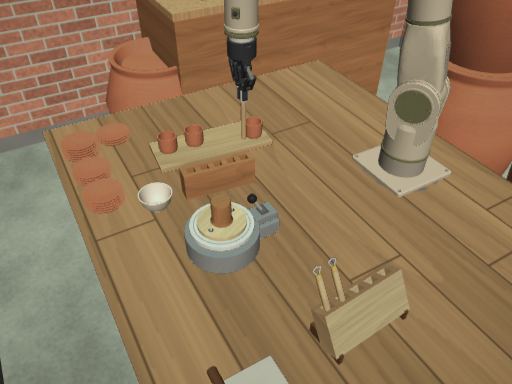

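The cup had already been shifted by t≈24 s, while I was working at the wheel (the announced knock). It still stands upright on the board at about (0.546, −0.430), clear of the others, so I'll leave it. Now I'll align and insert the tool.

```bash
python3 -m crank '[[-1,[0.01,-0.085,0],[0,0,0]],[-1,[0,0,0.3],[0,0,0]],[-1,[0,0,0.3],[0,0,0]],[-1,[0,0,0.1],[0,0,0]],[-1,[0,0,0],[0,0,0]]]'
python3 -m crank '[[-1,[0,0,0],[0,0,0]],[-1,[0,0,0],[0,0,0]],[-1,[0,0,0],[0,0,0]],[-1,[0,0,0],[0,0,0]],[-1,[0,0,0],[0,0,0]]]'
python3 -c "
from h import *;st();c,im=snap('wrist','r9',(200,110,330,260),4);plan([.4874,-.1968,.25])"
```

```text
clock: 39.05
position: [0.4874, -0.1966, 0.2542]
ee_rot: [0.043, 0.999, 0.0, -0.001]
ft_force: [0.2, -0.1, -0.3]
grip_width: 0.165
clock: 39.55
position: [0.488, -0.1964, 0.2551]
ee_rot: [0.043, 0.999, -0.0, 0.0]
ft_force: [-0.1, 0.1, -0.4]
grip_width: 0.162
t 39.55 pos [ 0.488  -0.1964  0.2551] toolx [-0.9964  0.0851 -0.0004] toolz [ 0.0004 -0.0003 -1.    ] F [-0.1379  0.1223 -0.3955] g 0.162
shift tot [ 0.0057 -0.0059  0.062 ] rows>= 0.09998903456971714
```

View pics/r9.png

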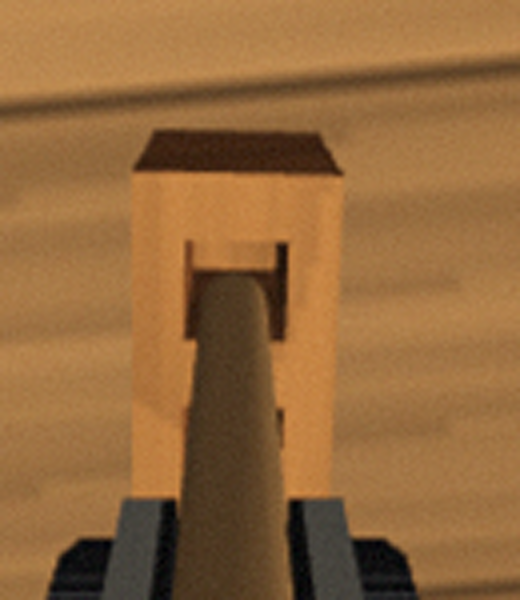

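Centred over the well to within about 1 mm, so I'll lower it in.

```bash
python3 -m crank '[[-1,[0,0,0.15],[0,0,0]],[-1,[0,0,0.15],[0,0,0]],[-1,[0,0,0.2],[0,0,0]],[-1,[0,0,0.2],[0,0,0]],[-1,[0,0,0.2],[0,0,0]]]'
python3 -m crank '[[-1,[0,0,0.12],[0,0,0]],[-1,[0,0,0.06],[0,0,0]],[-1,[0,0,0],[0,0,0]],[-1,[0,0,0],[0,0,0]],[-1,[0,0,0],[0,0,0]]]'
```

```text
clock: 40.1
position: [0.4874, -0.1961, 0.1809]
ee_rot: [0.042, 0.999, 0.0, -0.001]
ft_force: [0.5, 0.2, -0.4]
grip_width: 0.16
clock: 40.6
position: [0.4882, -0.1964, 0.1691]
ee_rot: [0.043, 0.999, -0.0, 0.0]
ft_force: [0.3, 0.7, 0.2]
grip_width: 0.166
```

```bash
python3 -m crank '[[-1,[0,0,0.06],[0,0,0]],[-1,[0,0,0],[0,0,0]],[-1,[0,0,0.04],[0,0,0]],[-1,[0,0,0],[0,0,0]],[-1,[0,0,0],[0,0,0]]]'
python3 -m crank '[[-1,[0,0,0.03],[0,0,0]],[-1,[0,0,0],[0,0,0]],[-1,[0,0,0],[0,0,0]],[-1,[0,0,0],[0,0,0]],[-1,[0,0,0],[0,0,0]]]'
```

```text
clock: 41.1
position: [0.4878, -0.1963, 0.1603]
ee_rot: [0.043, 0.999, 0.0, -0.0]
ft_force: [-0.5, -0.4, 0.5]
grip_width: 0.164
clock: 41.6
position: [0.4891, -0.1966, 0.1597]
ee_rot: [0.043, 0.999, -0.001, 0.001]
ft_force: [-1.4, 0.6, 12.6]
grip_width: 0.163
```

Floor contact at TCP z≈0.160, as predicted. Releasing and returning to the rack.

```bash
python3 -m crank '[[-1,[0,0,-0.02],[0,0,0]],[1,[0,0,0],[0,0,0]],[1,[0,0,0],[0,0,0]],[1,[0,0,0],[0,0,0]],[1,[0,0,0],[0,0,0]]]'
python3 -m crank '[[1,[0,0,-0.3],[0,0,0]],[1,[0,0,-0.5],[0,0,0]],[1,[0,0,-0.5],[0,0,0]],[1,[0,0,-0.5],[0,0,0]],[1,[0,0,0],[0,0,-0.1]]]'
python3 -m crank '[[1,[0,0.55,0],[0,0,0]],[1,[0,0.55,0],[0,0,0]],[1,[0,0.55,0],[0,0,0]],[1,[0,0.55,0],[0,0,0]],[1,[0,0.55,0],[0,0,0]]]'
python3 -c "
from h import *;st();snap('scene','s11');plan([.560,.29,.255])"
```

```text
clock: 42.1
position: [0.4878, -0.1963, 0.1594]
ee_rot: [0.043, 0.999, 0.0, -0.0]
ft_force: [0.0, 0.3, 0.2]
grip_width: 0.831
clock: 42.6
position: [0.4898, -0.1965, 0.3089]
ee_rot: [0.003, 1.0, -0.002, 0.003]
ft_force: [0.4, 0.5, -0.9]
grip_width: 1.003
clock: 43.1
position: [0.489, 0.0253, 0.3037]
ee_rot: [0.003, 1.0, -0.0, 0.0]
ft_force: [1.8, -0.3, 0.9]
grip_width: 1.004
t 43.1 pos [0.489  0.0253 0.3037] toolx [-1.      0.0069 -0.0004] toolz [ 0.0004 -0.0008 -1.    ] F [ 1.8236 -0.3049  0.9041] g 1.004
shift tot [-0.9     3.2031  0.6204] rows>= 5.415161737382382
```

View pics/s11.png

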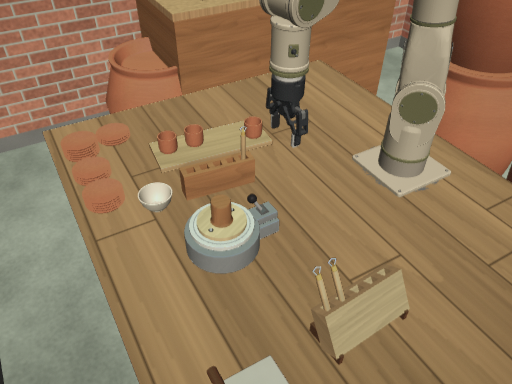

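The first tool stands in the caddy. Next, the tool in well 4.

```bash
python3 -m crank '[[1,[-0.14,0.5,0],[0,0,0]],[1,[-0.14,0.5,0],[0,0,0]],[1,[-0.14,0.5,0],[0,0,0]],[1,[-0.14,0.5,0],[0,0,0]],[1,[-0.14,0.5,0],[0,0,0]]]'
python3 -m crank '[[1,[-0.14,0.5,0],[0,0,0]],[1,[0,0,0],[0,0,-0.1]],[1,[0,0,0],[-0.167,0,0]],[1,[0,0,0],[-0.167,0,0]],[1,[0,0,0],[-0.167,0,0]]]'
python3 -m crank '[[1,[0,0,0],[-0.166,0,0]],[1,[0,0,0],[0,0,0]],[1,[0,0,0],[0,0,0]],[1,[0,0,0],[0,0,0]],[1,[0,0,0],[0,0,0]]]'
python3 -c "
from h import *;st();T=np.array([.5555,.3241,.1833])-.042*u;plan(T+.11*u,RT)"
```

```text
clock: 43.65
position: [0.5473, 0.2244, 0.3031]
ee_rot: [0.004, 1.0, -0.0, -0.0]
ft_force: [-0.4, 0.9, 0.6]
grip_width: 0.998
clock: 44.15
position: [0.5584, 0.2636, 0.3041]
ee_rot: [-0.035, 0.98, 0.198, -0.006]
ft_force: [-0.0, 0.6, -1.1]
grip_width: 1.001
clock: 44.65
position: [0.5571, 0.2654, 0.3043]
ee_rot: [-0.037, 0.965, 0.258, -0.009]
ft_force: [0.4, -0.1, -0.3]
grip_width: 1.001
t 44.65 pos [0.5571 0.2654 0.3043] toolx [-0.9971 -0.0757 -0.0012] toolz [-0.0367  0.4972 -0.8668] F [ 0.428  -0.1131 -0.3304] g 1.001
shift tot [-0.0332 -0.1199  0.8264] rows>= 1.3371903805935128
turn tot [-0.0021 -0.0003  0.0035] rows>= 0.021744842470571082
shift after turn [-0.0334 -0.1212  0.8262]
```

```bash
python3 -m crank '[[1,[-0.033,-0.12,0.2],[0,0,0]],[1,[0,0,0.3],[0,0,0]],[1,[0,0,0.32],[0,0,0]],[1,[0,0,0],[0,0,0]],[1,[0,0,0],[0,0,0]]]'
python3 -c "
from h import *;st();T=np.array([.5555,.3241,.1833])-.042*u;plan(T,RT);snap('wrist','r10')"
```

```text
clock: 45.15
position: [0.5585, 0.2889, 0.2428]
ee_rot: [-0.036, 0.965, 0.258, -0.009]
ft_force: [1.2, -0.6, 1.6]
grip_width: 1.004
t 45.15 pos [0.5585 0.2889 0.2428] toolx [-0.9972 -0.0742 -0.0005] toolz [-0.0367  0.4984 -0.8662] F [ 1.1994 -0.578   1.5968] g 1.004
shift tot [0.0051 0.011  1.3901] rows>= 2.22418931079456
turn tot [-0.0005 -0.0002  0.0015] rows>= 0.008082729504215342
shift after turn [0.0054 0.0105 1.3901]
```

View pics/r10.png

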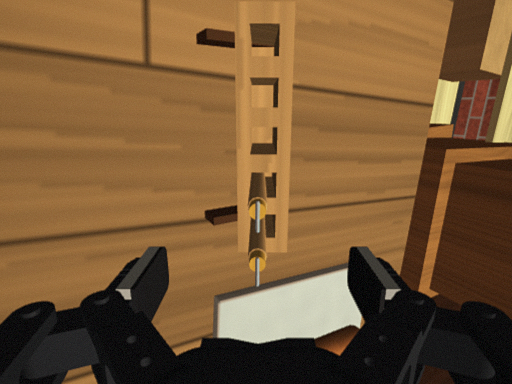

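The well-4 tool is at (257,207), centred, with the well-5 tool behind it at (257,260). Going in.

```bash
python3 -m crank '[[1,[0.005,0.01,0.2],[0,0,0]],[1,[0,0,0.3],[0,0,0]],[1,[0,0,0.4],[0,0,0]],[1,[0,0,0.3],[0,0,0]],[1,[0,0,0.17],[0,0,0]]]'
python3 -m crank '[[-1,[0,0,0],[0,0,0]],[-1,[0,0,0],[0,0,0]],[-1,[0,0,0],[0,0,0]],[-1,[0,0,0],[0,0,0]],[-1,[0,0,0],[0,0,0]]]' 35
python3 -m crank '[[-1,[0,0,0],[0,0,0]],[-1,[0,0,0],[0,0,0]],[-1,[0,0,0],[0,0,0]],[-1,[0,0,0],[0,0,0]],[-1,[0,0,-0.1],[0,0,0]]]'
python3 -m crank '[[-1,[0,0,-0.3],[0,0,0]],[-1,[0,0,-0.3],[0,0,0]],[-1,[0,0,-0.4],[0,0,0]],[-1,[0,0,-0.4],[0,0,0]],[-1,[0,0,0],[0,0,0]]]'
python3 -c "
from h import *;st();snap('wrist','r11');snap('scene','s12',(250,100,450,350),2.4)"
```

```text
clock: 45.7
position: [0.5537, 0.344, 0.1459]
ee_rot: [-0.035, 0.965, 0.259, -0.01]
ft_force: [1.1, 0.6, 1.0]
grip_width: 1.002
clock: 46.2
position: [0.5552, 0.3429, 0.1482]
ee_rot: [-0.034, 0.965, 0.259, -0.009]
ft_force: [-0.2, -0.7, 6.0]
grip_width: 0.165
clock: 46.7
position: [0.5543, 0.3395, 0.1542]
ee_rot: [-0.035, 0.965, 0.259, -0.01]
ft_force: [-1.0, 1.3, -0.8]
grip_width: 0.164
clock: 47.2
position: [0.5611, 0.2815, 0.2548]
ee_rot: [-0.034, 0.965, 0.259, -0.007]
ft_force: [0.7, 0.8, 0.0]
grip_width: 0.161
t 47.2 pos [0.5611 0.2815 0.2548] toolx [-0.9976 -0.0684 -0.0043] toolz [-0.0305  0.4992 -0.8659] F [0.7334 0.7791 0.0222] g 0.161
```

View pics/r11.png

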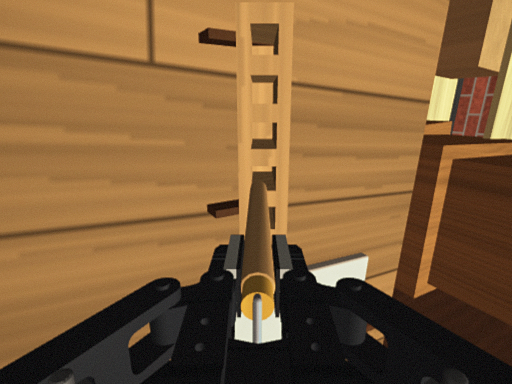

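View pics/s12.png

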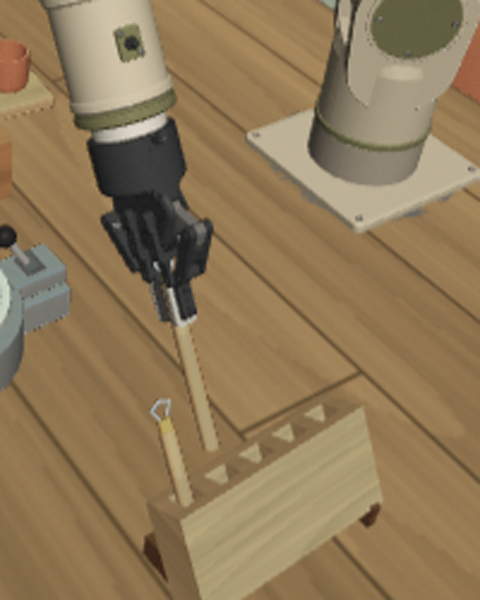

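```bash
python3 -m crank '[[-1,[0,0,-0.4],[0,0,0]],[-1,[0,0,-0.4],[0,0,0]],[-1,[0,0,0],[0.167,0,0]],[-1,[0,0,0],[0.167,0,0]],[-1,[0,0,0],[0.167,0,0]]]'
python3 -m crank '[[-1,[0,0,0],[0.166,0,0]],[-1,[0,0,-0.4],[0,0,0.11]],[-1,[0,0,-0.4],[0,0,0.11]],[-1,[0,0,0],[0,0,0]],[-1,[0,0,0],[0,0,0]]]'
python3 -c "
from h import *;st();plan([.5709,-.2056,.31],down(np.radians(174)))"
```

```text
clock: 47.8
position: [0.5613, 0.2507, 0.3066]
ee_rot: [-0.035, 0.997, 0.062, -0.002]
ft_force: [-0.4, 0.0, -1.3]
grip_width: 0.164
clock: 48.3
position: [0.5609, 0.2521, 0.37]
ee_rot: [0.049, 0.999, -0.0, -0.0]
ft_force: [-0.3, -0.1, -0.8]
grip_width: 0.17
t 48.3 pos [0.5609 0.2521 0.37  ] toolx [-0.9951  0.0985  0.0004] toolz [-0.0004 -0.0005 -1.    ] F [-0.2609 -0.0922 -0.8063] g 0.17
shift tot [-0.689  -5.6803  0.7525] rows>= 9.233955208762819
turn tot [-0.0007 -0.0005  0.0077] rows>= 0.04061295341799799
shift after turn [-0.7229 -5.6765  0.7498]
```

```bash
python3 -m crank '[[-1,[-0.07,-0.57,0],[0,0,0]],[-1,[-0.07,-0.57,0],[0,0,0]],[-1,[-0.07,-0.57,0],[0,0,0]],[-1,[-0.07,-0.57,0],[0,0,0]],[-1,[-0.07,-0.57,0],[0,0,0]]]'
python3 -m crank '[[-1,[-0.07,-0.57,0],[0,0,0]],[-1,[-0.07,-0.57,0],[0,0,0]],[-1,[-0.07,-0.57,0],[0,0,0]],[-1,[-0.07,-0.57,0],[0,0,0]],[-1,[-0.07,-0.55,0],[0,0,0]]]'
python3 -m crank '[[-1,[0,0,0.45],[0,0,0]],[-1,[0,0,0.45],[0,0,0]],[-1,[0,0,0.4],[0,0,0]],[-1,[0,0,0],[0,0,0]],[-1,[0,0,0],[0,0,0]]]'
python3 -c "
from h import *;st();plan([.5709,-.2056,.25],down(np.radians(174)));snap('wrist','r12',(180,90,340,240),4)
"
```

```text
clock: 48.8
position: [0.5653, 0.0194, 0.3688]
ee_rot: [0.05, 0.999, -0.0, -0.001]
ft_force: [0.2, -0.4, -0.1]
grip_width: 0.159
clock: 49.3
position: [0.5702, -0.2087, 0.3687]
ee_rot: [0.05, 0.999, 0.0, -0.001]
ft_force: [1.7, 0.2, 0.2]
grip_width: 0.167
clock: 49.8
position: [0.5707, -0.2063, 0.2664]
ee_rot: [0.05, 0.999, 0.0, -0.001]
ft_force: [-0.0, -0.2, 0.8]
grip_width: 0.167
t 49.8 pos [ 0.5707 -0.2063  0.2664] toolx [-0.995   0.1001  0.0018] toolz [-0.0017  0.0008 -1.    ] F [-0.0428 -0.163   0.8136] g 0.167
shift tot [-0.0022  0.0094  0.2049] rows>= 0.3281794158193259
turn tot [ 0.0008 -0.0023  0.0056] rows>= 0.032266396294065705
shift after turn [-0.0018  0.0095  0.2049]
```

View pics/r12.png

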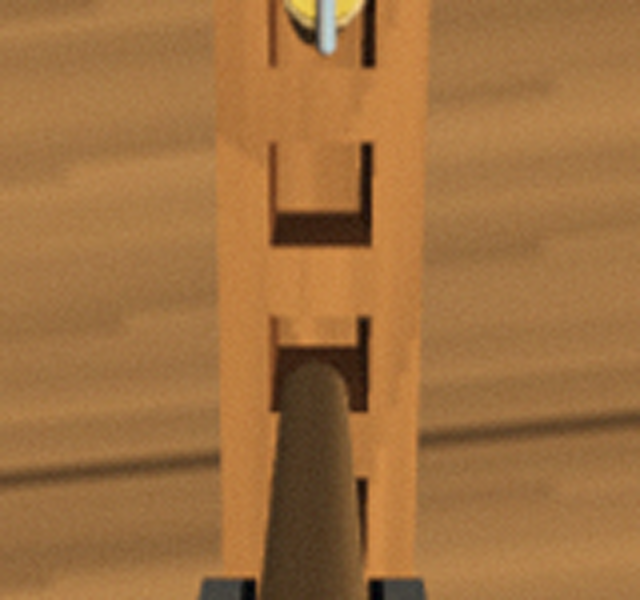

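Handle end centred over the middle well (318 against 320). Lowering.

```bash
python3 -m crank '[[-1,[0,0.01,0.2],[0,0,0]],[-1,[0,0,0.2],[0,0,0]],[-1,[0,0,0.25],[0,0,0]],[-1,[0,0,0.25],[0,0,0]],[-1,[0,0,0.2],[0,0,0]]]'
python3 -m crank '[[-1,[0,0,0.08],[0,0,0]],[-1,[0,0,0.04],[0,0,0]],[-1,[0,0,0],[0,0,0]],[-1,[0,0,0],[0,0,0]],[-1,[0,0,0],[0,0,0]]]'
```

```text
clock: 50.35
position: [0.5708, -0.2055, 0.177]
ee_rot: [0.05, 0.999, 0.0, -0.0]
ft_force: [-0.9, -0.3, -0.3]
grip_width: 0.165
clock: 50.85
position: [0.5717, -0.2056, 0.17]
ee_rot: [0.05, 0.999, -0.0, 0.001]
ft_force: [0.6, -0.0, 0.2]
grip_width: 0.159
```

```bash
python3 -m crank '[[-1,[0,0,0.06],[0,0,0]],[-1,[0,0,0],[0,0,0]],[-1,[0,0,0.05],[0,0,0]],[-1,[0,0,0],[0,0,0]],[-1,[0,0,0],[0,0,0]]]'
python3 -m crank '[[-1,[0,0,0.03],[0,0,0]],[-1,[0,0,0],[0,0,0]],[-1,[0,0,0],[0,0,0]],[-1,[0,0,0],[0,0,0]],[-1,[0,0,0],[0,0,0]]]'
```

```text
clock: 51.35
position: [0.5712, -0.2056, 0.1603]
ee_rot: [0.05, 0.999, -0.0, -0.0]
ft_force: [-0.6, 0.6, 1.0]
grip_width: 0.169
clock: 51.85
position: [0.5713, -0.2055, 0.1581]
ee_rot: [0.05, 0.999, -0.0, 0.0]
ft_force: [0.4, 0.4, 1.5]
grip_width: 0.163
```

```bash
python3 -m crank '[[-1,[0,0,0.03],[0,0,0]],[-1,[0,0,0],[0,0,0]],[-1,[0,0,0],[0,0,0]],[-1,[0,0,0],[0,0,0]],[-1,[0,0,0],[0,0,0]]]'
```

```text
clock: 52.35
position: [0.5725, -0.2056, 0.1579]
ee_rot: [0.05, 0.999, -0.001, 0.002]
ft_force: [-2.7, 0.2, 15.6]
grip_width: 0.167
```

Floor contact. Releasing and going for the last tool.

```bash
python3 -m crank '[[-1,[0,0,-0.02],[0,0,0]],[1,[0,0,0],[0,0,0]],[1,[0,0,0],[0,0,0]],[1,[0,0,0],[0,0,0]],[1,[0,0,0],[0,0,0]]]'
python3 -m crank '[[1,[0,0,-0.3],[0,0,0]],[1,[0,0,-0.5],[0,0,0]],[1,[0,0,-0.5],[0,0,0]],[1,[0,0,-0.5],[0,0,0]],[1,[0,0,0],[0,0,-0.12]]]'
python3 -m crank '[[1,[0,0.55,0],[0,0,0]],[1,[-0.05,0.55,0],[0,0,0]],[1,[-0.05,0.55,0],[0,0,0]],[1,[-0.05,0.55,0],[0,0,0]],[1,[-0.05,0.55,0],[0,0,0]]]'
python3 -m crank '[[1,[-0.05,0.55,0],[0,0,0]],[1,[-0.05,0.55,0],[0,0,0]],[1,[-0.05,0.55,0],[0,0,0]],[1,[-0.05,0.55,0],[0,0,0]],[1,[-0.05,0.55,0],[0,0,0]]]'
python3 -m crank '[[1,[0,0.2,0],[0,0,-0.1]],[1,[0,0,0],[-0.167,0,0]],[1,[0,0,0],[-0.167,0,0]],[1,[0,0,0],[-0.167,0,0]],[1,[0,0,0],[-0.166,0,0]]]'
python3 -m crank '[[1,[0,0,0],[0,0,0]],[1,[0,0,0],[0,0,0]],[1,[0,0,0],[0,0,0]],[1,[0,0,0],[0,0,0]],[1,[0,0,0],[0,0,0]]]'
python3 -c "
from h import *;st();T=np.array([.5967,.3277,.1815])-.042*u;plan(T+.11*u,RT);snap('wrist','r13');snap('scene','s13',(120,100,330,260),3)"
```

```text
clock: 52.85
position: [0.5711, -0.2056, 0.1569]
ee_rot: [0.05, 0.999, 0.0, -0.0]
ft_force: [0.0, -0.5, -0.1]
grip_width: 0.833
clock: 53.35
position: [0.5731, -0.2053, 0.307]
ee_rot: [0.003, 1.0, -0.001, 0.004]
ft_force: [-0.2, 0.5, 0.2]
grip_width: 1.0
clock: 53.85
position: [0.5886, 0.0159, 0.3013]
ee_rot: [0.003, 1.0, -0.0, 0.0]
ft_force: [0.5, -0.2, 0.1]
grip_width: 0.999
clock: 54.35
position: [0.6102, 0.2357, 0.301]
ee_rot: [0.004, 1.0, -0.0, -0.0]
ft_force: [-0.0, 0.4, 0.3]
grip_width: 1.0
clock: 54.85
position: [0.6106, 0.2501, 0.3019]
ee_rot: [-0.034, 0.965, 0.261, -0.008]
ft_force: [0.3, -0.8, -1.2]
grip_width: 1.0
clock: 55.35
position: [0.6096, 0.252, 0.3018]
ee_rot: [-0.036, 0.965, 0.258, -0.009]
ft_force: [0.5, -0.6, 0.5]
grip_width: 0.997
t 55.35 pos [0.6096 0.252  0.3018] toolx [-0.9972 -0.0747 -0.001 ] toolz [-0.0365  0.4978 -0.8665] F [ 0.5249 -0.5519  0.476 ] g 0.997
shift tot [0.0909 0.0774 0.9297] rows>= 1.4997357868711199
turn tot [-0.0014  0.      0.0023] rows>= 0.013867992224429292
shift after turn [0.091  0.0762 0.9298]
```

View pics/r13.png

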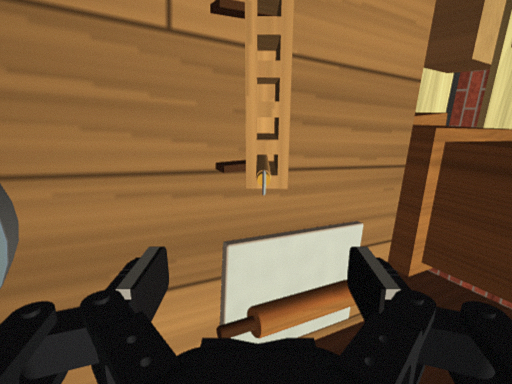

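View pics/s13.png

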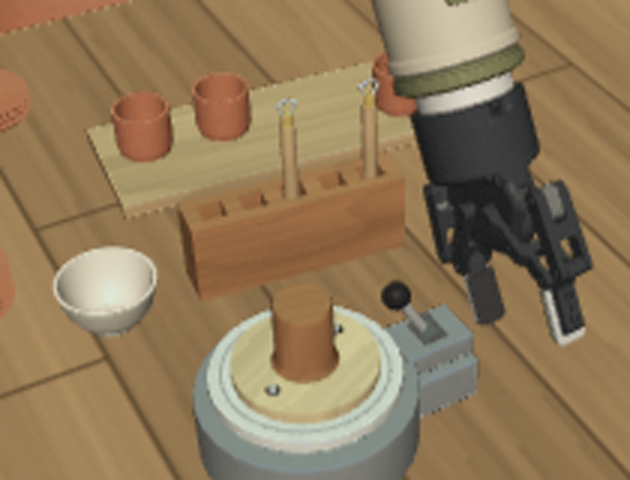

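Two tools are standing in the caddy and the last one is in well 5 at (263,178). I'll correct and approach.

```bash
python3 -m crank '[[1,[0.09,0.077,0.2],[0,0,0]],[1,[0,0,0.35],[0,0,0]],[1,[0,0,0.38],[0,0,0]],[1,[0,0,0],[0,0,0]],[1,[0,0,0],[0,0,0]]]'
python3 -c "
from h import *;st();T=np.array([.5967,.3277,.1815])-.042*u;plan(T,RT);snap('wrist','r14')"
```

```text
clock: 55.95
position: [0.5999, 0.2923, 0.2403]
ee_rot: [-0.035, 0.965, 0.259, -0.01]
ft_force: [0.3, 0.2, 1.0]
grip_width: 1.001
t 55.95 pos [0.5999 0.2923 0.2403] toolx [-0.9974 -0.0727  0.0002] toolz [-0.0365  0.4988 -0.8659] F [0.3059 0.1804 1.0003] g 1.001
shift tot [0.0076 0.0171 1.383 ] rows>= 2.213056879027667
turn tot [ 0.0001  0.     -0.0007] rows>= 0.003795733521355732
shift after turn [0.0075 0.0172 1.383 ]
```

View pics/r14.png

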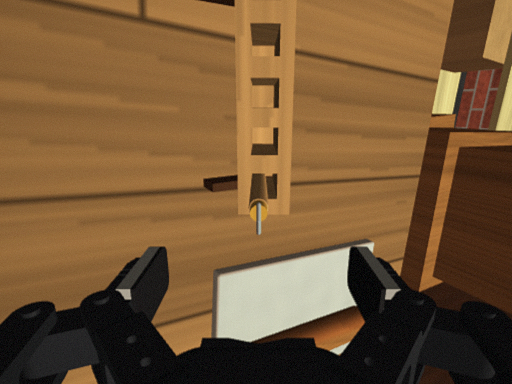

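```bash
python3 -m crank '[[1,[0.005,0.015,0.2],[0,0,0]],[1,[0,0,0.3],[0,0,0]],[1,[0,0,0.4],[0,0,0]],[1,[0,0,0.3],[0,0,0]],[1,[0,0,0.16],[0,0,0]]]'
python3 -m crank '[[-1,[0,0,0],[0,0,0]],[-1,[0,0,0],[0,0,0]],[-1,[0,0,0],[0,0,0]],[-1,[0,0,0],[0,0,0]],[-1,[0,0,0],[0,0,0]]]' 35
python3 -m crank '[[-1,[0,0,0],[0,0,0]],[-1,[0,0,0],[0,0,0]],[-1,[0,0,0],[0,0,0]],[-1,[0,0,0],[0,0,0]],[-1,[0,0,-0.1],[0,0,0]]]'
python3 -m crank '[[-1,[0,0,-0.3],[0,0,0]],[-1,[0,0,-0.3],[0,0,0]],[-1,[0,0,-0.4],[0,0,0]],[-1,[0,0,-0.4],[0,0,0]],[-1,[0,0,0],[0,0,0]]]'
python3 -m crank '[[-1,[0,0,-0.4],[0,0,0]],[-1,[0,0,-0.4],[0,0,0]],[-1,[0,0,0],[0.167,0,0]],[-1,[0,0,0],[0.167,0,0]],[-1,[0,0,0],[0.167,0,0]]]'
python3 -m crank '[[-1,[0,0,0],[0.166,0,0]],[-1,[0,0,-0.4],[0,0,0.11]],[-1,[0,0,-0.4],[0,0,0.11]],[-1,[0,0,0],[0,0,0]],[-1,[0,0,0],[0,0,0]]]'
python3 -c "
from h import *;st();plan([.6544,-.2144,.31],down(np.radians(174)));snap('wrist','r15')"
```

```text
clock: 56.5
position: [0.5947, 0.3482, 0.1444]
ee_rot: [-0.035, 0.965, 0.259, -0.01]
ft_force: [-0.4, -0.5, -0.3]
grip_width: 1.004
clock: 57.0
position: [0.5962, 0.347, 0.1469]
ee_rot: [-0.034, 0.965, 0.259, -0.009]
ft_force: [0.4, -3.5, 5.9]
grip_width: 0.163
clock: 57.5
position: [0.5953, 0.3435, 0.1528]
ee_rot: [-0.035, 0.965, 0.259, -0.01]
ft_force: [0.6, -0.1, 0.9]
grip_width: 0.165
clock: 58.0
position: [0.6021, 0.2858, 0.254]
ee_rot: [-0.034, 0.965, 0.259, -0.007]
ft_force: [0.7, -0.1, -0.5]
grip_width: 0.166
clock: 58.5
position: [0.6025, 0.2548, 0.3061]
ee_rot: [-0.035, 0.997, 0.063, -0.002]
ft_force: [1.0, 0.8, -1.5]
grip_width: 0.162
clock: 59.0
position: [0.602, 0.2562, 0.3695]
ee_rot: [0.05, 0.999, 0.0, 0.0]
ft_force: [0.3, -0.5, -1.0]
grip_width: 0.165
t 59.0 pos [0.602  0.2562 0.3695] toolx [-0.9951  0.0992 -0.0004] toolz [ 0.0004  0.     -1.    ] F [ 0.2878 -0.5012 -0.9954] g 0.165
shift tot [-1.2344 -5.7884  0.7441] rows>= 9.54428610561892
turn tot [0.0001 0.0005 0.0069] rows>= 0.0363115392461115
shift after turn [-1.266  -5.7816  0.7439]
```

View pics/r15.png

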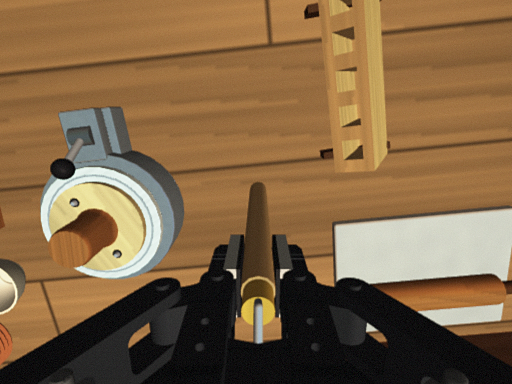

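The rack is empty and the last tool is held straight. I'll carry it to the far caddy well; its end passes about 6 cm above the chuck.

```bash
python3 -m crank '[[-1,[-0.12,-0.58,0],[0,0,0]],[-1,[-0.12,-0.58,0],[0,0,0]],[-1,[-0.12,-0.58,0],[0,0,0]],[-1,[-0.12,-0.58,0],[0,0,0]],[-1,[-0.12,-0.58,0],[0,0,0]]]'
python3 -m crank '[[-1,[-0.12,-0.58,0],[0,0,0]],[-1,[-0.12,-0.58,0],[0,0,0]],[-1,[-0.12,-0.58,0],[0,0,0]],[-1,[-0.12,-0.58,0],[0,0,0]],[-1,[-0.12,-0.57,0],[0,0,0]]]'
python3 -m crank '[[-1,[0,0,0.45],[0,0,0]],[-1,[0,0,0.45],[0,0,0]],[-1,[0,0,0.4],[0,0,0]],[-1,[0,0,0],[0,0,0]],[-1,[0,0,0],[0,0,0]]]'
python3 -c "
from h import *;st();plan([.6544,-.2144,.25],down(np.radians(174)));snap('wrist','r16',(180,90,340,240),4)
"
```

```text
clock: 59.55
position: [0.6261, 0.0175, 0.368]
ee_rot: [0.05, 0.999, -0.0, -0.001]
ft_force: [-0.2, -0.7, -0.8]
grip_width: 0.166
clock: 60.05
position: [0.6505, -0.2175, 0.368]
ee_rot: [0.05, 0.999, -0.0, -0.001]
ft_force: [1.0, 0.5, -0.5]
grip_width: 0.161
clock: 60.55
position: [0.6507, -0.2152, 0.2654]
ee_rot: [0.05, 0.999, 0.0, -0.001]
ft_force: [-0.3, -0.6, 0.7]
grip_width: 0.167
t 60.55 pos [ 0.6507 -0.2152  0.2654] toolx [-0.9949  0.1005  0.0014] toolz [-0.0014  0.0005 -1.    ] F [-0.2719 -0.5967  0.6555] g 0.167
shift tot [-0.0454  0.0139  0.1925] rows>= 0.31726380843286434
turn tot [ 0.0005 -0.0018  0.0051] rows>= 0.028745812771258185
shift after turn [-0.0451  0.0142  0.1926]
```

View pics/r16.png

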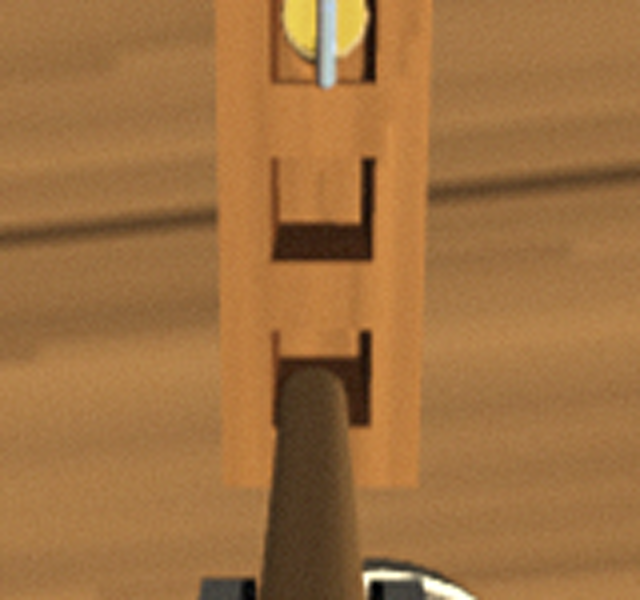

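Over the far well, handle end at x=314 against the well centre at 322. I'll apply the small correction and lower.

```bash
python3 -m crank '[[-1,[-0.045,0.02,0],[0,0,0]],[-1,[0,0,0.25],[0,0,0]],[-1,[0,0,0.25],[0,0,0]],[-1,[0,0,0.3],[0,0,0]],[-1,[0,0,0.2],[0,0,0]]]'
python3 -m crank '[[-1,[0,0,0.15],[0,0,0]],[-1,[0,0,0.04],[0,0,0]],[-1,[0,0,0],[0,0,0]],[-1,[0,0,0],[0,0,0]],[-1,[0,0,0],[0,0,0]]]'
python3 -m crank '[[-1,[0,0,0.06],[0,0,0]],[-1,[0,0,0],[0,0,0]],[-1,[0,0,0.03],[0,0,0]],[-1,[0,0,0],[0,0,0]],[-1,[0,0,0],[0,0,0]]]'
```

```text
clock: 61.1
position: [0.6553, -0.2135, 0.1854]
ee_rot: [0.05, 0.999, -0.0, 0.0]
ft_force: [0.3, 0.6, -1.8]
grip_width: 0.166
clock: 61.6
position: [0.6553, -0.2137, 0.1715]
ee_rot: [0.05, 0.999, -0.0, 0.001]
ft_force: [-0.3, 0.5, -0.6]
grip_width: 0.161
clock: 62.1
position: [0.6548, -0.2137, 0.1631]
ee_rot: [0.05, 0.999, -0.0, -0.0]
ft_force: [0.7, -0.2, -0.7]
grip_width: 0.161
```

```bash
python3 -m crank '[[-1,[0,0,0.03],[0,0,0]],[-1,[0,0,0],[0,0,0]],[-1,[0,0,0.02],[0,0,0]],[-1,[0,0,0],[0,0,0]],[-1,[0,0,0],[0,0,0]]]'
python3 -m crank '[[-1,[0,0,0.03],[0,0,0]],[-1,[0,0,0],[0,0,0]],[-1,[0,0,0],[0,0,0]],[-1,[0,0,0],[0,0,0]],[-1,[0,0,0],[0,0,0]]]'
```

```text
clock: 62.6
position: [0.6548, -0.2137, 0.1592]
ee_rot: [0.05, 0.999, -0.0, -0.0]
ft_force: [-0.0, 0.0, 0.4]
grip_width: 0.166
clock: 63.1
position: [0.6549, -0.2137, 0.1568]
ee_rot: [0.05, 0.999, -0.0, 0.0]
ft_force: [-0.0, -0.4, 0.4]
grip_width: 0.162
```

```bash
python3 -m crank '[[-1,[0,0,0.03],[0,0,0]],[-1,[0,0,0],[0,0,0]],[-1,[0,0,0],[0,0,0]],[-1,[0,0,0],[0,0,0]],[-1,[0,0,0],[0,0,0]]]'

```

```text
clock: 63.6
position: [0.6557, -0.2137, 0.1563]
ee_rot: [0.05, 0.999, -0.0, 0.001]
ft_force: [-2.3, 0.3, 9.8]
grip_width: 0.16
```

Floor contact. Releasing, retreating to the clear left side, and checking everything.

```bash
python3 -m crank '[[-1,[0,0,-0.02],[0,0,0]],[1,[0,0,0],[0,0,0]],[1,[0,0,0],[0,0,0]],[1,[0,0,0],[0,0,0]],[1,[0,0,0],[0,0,0]]]'
python3 -m crank '[[1,[0,0,-0.3],[0,0,0]],[1,[0,0,-0.5],[0,0,0]],[1,[0,0,-0.5],[0,0,0]],[1,[0,0,-0.5],[0,0,0]],[1,[0,0,0],[0,0,0]]]'
python3 -m crank '[[1,[0.2,0.55,0],[0,0,0]],[1,[0.2,0.55,0],[0,0,0]],[1,[0.2,0.55,0],[0,0,0]],[1,[0.2,0.55,0],[0,0,0]],[1,[0.2,0.55,0],[0,0,0]]]'
python3 -m crank '[[1,[0.2,0.55,0],[0,0,0]],[1,[0.2,0.55,0],[0,0,0]],[1,[0.2,0.55,0],[0,0,0]],[1,[0.2,0.55,0],[0,0,0]],[1,[0.2,0.55,0],[0,0,0]]]'
python3 -c "
from h import *;st();snap('scene','s14',(110,100,350,280),3.2);snap('top','t3',(200,100,440,300),3)"
```

```text
clock: 64.1
position: [0.6548, -0.2137, 0.1558]
ee_rot: [0.05, 0.999, 0.0, -0.0]
ft_force: [-0.3, -0.9, 0.1]
grip_width: 0.833
clock: 64.6
position: [0.6566, -0.2133, 0.3064]
ee_rot: [0.05, 0.999, -0.001, 0.004]
ft_force: [1.0, 0.7, 0.3]
grip_width: 1.0
clock: 65.1
position: [0.5966, 0.0149, 0.2996]
ee_rot: [0.051, 0.999, -0.0, -0.0]
ft_force: [0.3, 0.7, 1.2]
grip_width: 1.002
clock: 65.6
position: [0.5393, 0.2417, 0.2997]
ee_rot: [0.051, 0.999, -0.0, 0.0]
ft_force: [0.8, 0.2, 0.2]
grip_width: 1.004
t 65.6 pos [0.5393 0.2417 0.2997] toolx [-0.9949  0.1011 -0.0003] toolz [ 0.0003 -0.0004 -1.    ] F [0.8134 0.2488 0.2418] g 1.004
```

View pics/s14.png

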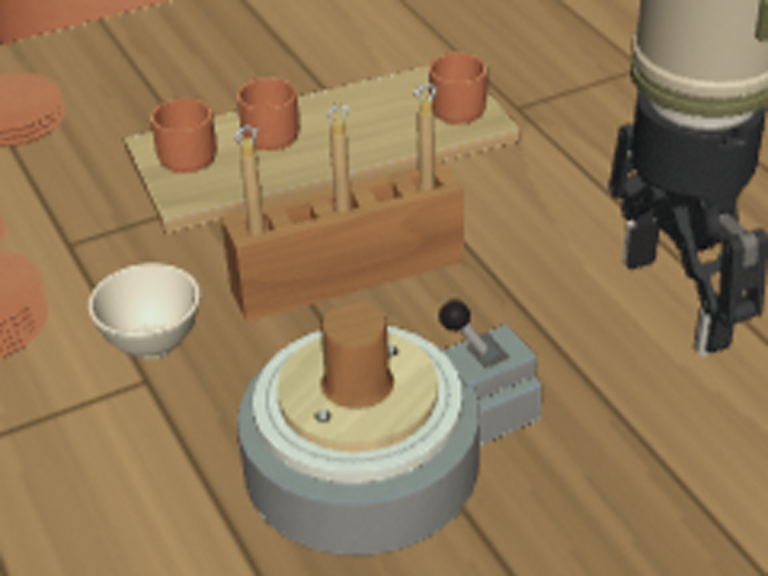

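View pics/t3.png

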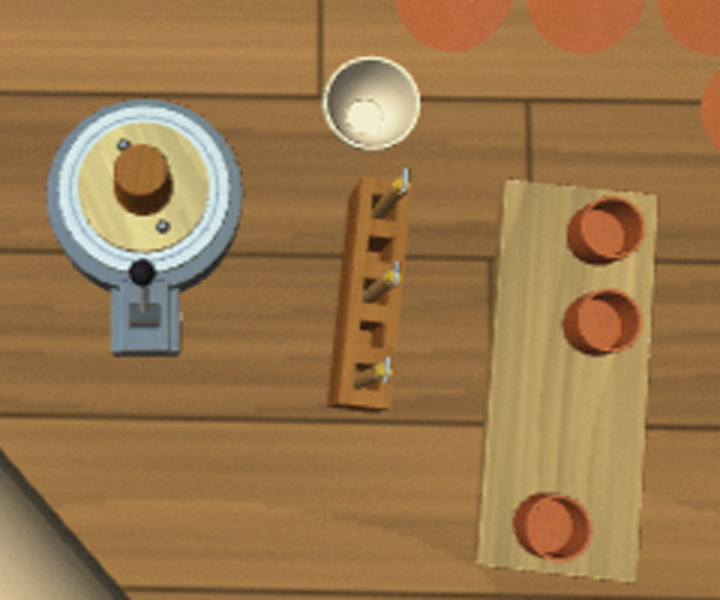

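All in place by eye. A last numeric check on lever, tool heights and the undisturbed items.

```bash
python3 - <<'E'
from h import *
ct,it=load('t3'); cs,isc=load('s14')
f=lambda x,y:(200+(x+.5)/3-.5,100+(y+.5)/3-.5); g=lambda x,y:(110+(x+.5)/3.2-.5,100+(y+.5)/3.2-.5)
X=tri([ray(ct,f(142,271)),ray(cs,g(455,315))]); print("ball",X,"dist axis",np.hypot(X[0]-.6703,X[1]-.0249))
for a,b in (((404,172),(246,130)),((396,265),(338,109)),((388,362),(426,90))): print("loop top",tri([ray(ct,f(*a)),ray(cs,g(*b))]))
i0=cv2.imread("pics/top0.png")
for n,im in (("start",i0),("now",it)):
    hsv=cv2.cvtColor(im,cv2.COLOR_BGR2HSV); m=((hsv[...,0]<12)&(hsv[...,1]>130)&(hsv[...,2]>60)).astype('uint8'); k,l,s,ce=cv2.connectedComponentsWithStats(m)
    print(n,[(ce[i].round(1).tolist(),onz(ct,ce[i],.045).round(3)[:2].tolist()) for i in range(1,k) if 200<s[i,4]<800])
    w=((hsv[...,1]<60)&(hsv[...,2]>150)).astype('uint8'); w[:,:300]=0; w[:,345:]=0; w[:115]=0;w[152:]=0; print(" bowl",np.argwhere(w).mean(0))
print("holes vs pins", onz(ct,f(123,145),.1),onz(ct,f(163,227),.1))
E
```

```text
ball [0.5803 0.0229 0.1317] dist axis 0.08998285633888947
loop top [ 0.6596 -0.2088  0.2019]
loop top [ 0.5758 -0.2007  0.201 ]
loop top [ 0.4909 -0.1936  0.1979]
start [([401.4, 176.6], [0.642, -0.444]), ([181.1, 180.8], [0.62, 0.23]), ([383.7, 275.2], [0.346, -0.382])]
 bowl [136.8491 325.7567]
now [([401.4, 176.6], [0.642, -0.444]), ([400.4, 207.0], [0.549, -0.438]), ([383.8, 275.3], [0.346, -0.382])]
 bowl [136.5431 325.5381]
holes vs pins [0.7105 0.0457 0.1   ] [0.6289 0.0048 0.1   ]
```

The ball moved 66.5 mm towards the axis (67 expected for full throw). Loop tops are at z≈0.20, which means the handle ends are at the well bottoms. The other cups and the bowl haven't moved. Handing in.

```bash
python3 -c "
from h import *;print(manip.hand_in());st()"
```

```text
the job is handed in; nothing more can be done
None
the job is handed in; nothing more can be done
```

The whole job is done in the order asked and was handed in at about 66 s of the 210 s allowed. No verdict was reported.

- **Cup:** I stood it upright in the middle of the ware board. While I was working at the wheel it got knocked about 5 cm along the board, which I took for the announced disturbance. It still stood upright, clear of both neighbours, so I left it at about (0.546, −0.430).
- **Chuck:** it sits flat on the wheel head with both pins showing through its holes.
- **Lever:** I pushed it to the end stop, where the force rose to about 41 N in all (35 N along the push) through the closed fingertips. The ball end moved about 66.5 mm; 67 mm is full travel.
- **Loop tools:** three were in the rack (wells 2, 4 and 5). They now stand handle down in the caddy's first, third and fifth wells. I felt floor contact on each, and the loop tops read z of about 0.20 m (0.198 to 0.202), which matches handles at the bottom.
- **Left alone:** the other two cups and the bowl measured the same as at the start.

No final check failed or disagreed.

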